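Clear the board edge, hang the parts tubs, lay the straightedge

ROBOT

A 7-joint arm with a two-finger parallel gripper is mounted at the origin on the work surface. World frame = base frame: x ahead of the robot, y to its left, z up, the work surface at z = 0. Lengths are in m, angles in rad, forces in N, time in s.
With the tool pointing down it reaches from about 0.425 to 0.825 m from the base axis. Payload 3.6 kg.
Tool frame: the origin (TCP) lies at the very end of the fingers, on their centre line; the grasp point (between the pads) lies 19 mm behind it; z points along the fingers, y is the line along which they close (so a half turn about z gives the same grasp; the last joint's range is limited). The gripper opens to 93 mm and grips with 3 to 60 N. Pads are 15 mm wide; open, the fingers measure 128 mm over their backs; the gripper's body (75 mm by 188 mm) begins 65 mm behind the grasp point.
Start: joints at [1.163, 0.615, -0.013, 1.423, 0.008, 1.103, -0.04], TCP at [0.242, -0.603, 0.197] pointing down, gripper open.
Joint ranges: [-3.12, 3.12], [-0.3, 2.06], [-1.34, 1.32], [0.26, 2.42], [-1.36, 4.5], [0.01, 1.98], [-2.84, 2.84]. Speed limits (rad/s): [2.79, 2.79, 3.14, 3.14, 3.14, 3.14, 3.14].

INTERFACE

Orientations are given as a unit quaternion [w, x, y, z].
In Python, from plant import bot, eyes gives the robot as it stands. The module is installed in compiled form; this text tells all that it offers.
- The arm moves only by the tool servo_tool, never from a script. Its argument "steps" is one flat list of numbers, 6 for each row, row after row: the shift along the world's x, y, z scaled (see below), then the turn, a rotation vector about the world's x, y, z scaled (see below). In form: [tx, ty, tz, rx, ry, rz, tx, ty, tz, rx, ry, rz, ...]. A call has 1 to 5 rows; each row shifts and turns the commanded pose from where the row before left it; what a row does not reach is not made up. The controller multiplies each number of a shift by 150 mm and each number of a turn by pi rad. A row lasts 1/12 s, in which the tool goes at most 41.7 mm and 7.16 degrees, less where a joint would pass 70% of its speed; a pose out of reach is approached as far as the arm can. A call with a number of a shift or a turn outside -1 to 1 is refused whole. A call with a gripper value outside its range is refused whole. "jaw" is the opening, from -1 (shut) to 1 (fully open), set as the call begins (left out, the last holds). The fingers move at their own pace and stop on an object; "grip_force" is the grip in N (left out, the last holds). Time passes only in rows, so rows that do not move let the fingers close. It gives the time, the measured TCP pose, the force, the opening and the grip force at its end, in the units of the state.
- bot.read_state(): the state, without advancing time (a new reading comes with each control period).
- eyes.get_image(name): name is "side" or "top"; returns (picture, depth): 400x640x3 uint8, blue, green, red; 400x640 float32, m along the optical axis (not along the pixel's ray), 0 where there is no reading.
- eyes.get_calibration(name): a dict with "fx", "fy", "cx", "cy" (pixels), "position" and "orientation" of the camera in the world. Camera axes: x right, y up, looking along -z (the intrinsics and any distortion apply to the point x, -y, -z); pixel columns grow to the right and rows downward; lengths in m; the calibration is good to about 2 mm. A picture is of the moment at which its call begins. get_calibration takes no time and is no camera call.
- bot.close_job(): hands the job in; it is judged then, once.
Trained networks look in the newest picture that a camera, given by its name, has taken for a name from the list of things; names that differ only in an ending like _2 or _b are one class to them, and where a whole thing is asked for, a point or a joint stands for the part that bears it (a point fixed in the world has none). Each returns a list of dicts, best first, with "confidence" (0 to 1); they miss things now and then, are a little off and sometimes report something else, mostly with a low value. They report only what shows in the picture. A call takes as long as a camera call. They do not tell look-alikes from the thing itself.
- eyes.spot_in(camera, query): "centre" ([x, y, z] in m, in world coordinates, good to about 4 mm: the middle of the surface that is visible of it).
- eyes.regions_of(camera, query): "region" (400x640 bool, what is visible of it).
- eyes.pinpoint(camera, query): "centre" ([x, y, z] in m, in world coordinates, good to about 4 mm: a listed point, or the origin of a listed thing).
The state is a dict: "time_s": time; "qpos": joint angles; "joint_velocities": joint speeds; "joint_torque": joint torques, N m; "tcp_pos": TCP position; "tool_rot": TCP orientation; "force": force on the tool from outside, world axes, zero at the start; "wrist_torque": the same for the moment, N m; "gripper_width": finger opening in m; "grasp_force": force on a finger pad.
Only numpy, scipy, OpenCV 4.12 (cv2) and the standard library are available. Lean on these libraries where they do the work, as an engineer would, in place of code of your own. Each camera call takes 0.05 s, during which the arm holds its last target. There are 200 camera calls.

TASK

Get the board by the lathe ready for checking its edge: first hang every blue parts tub by its arch handle on the rack's double hooks, the bar lying across both prongs of a hook, one tub to a hook, any tub on any hook. Then lay the straightedge flat on the bench, one long side flush along the board's edge that faces the robot and roughly midway along it. Keep the tubs upright so that nothing spills, and leave the other things on the bench where they are.

Things in the scene. Friction and masses are not known exactly. Their poses are not given: they have to be found in the camera images.
- rack: Wooden rack fixed on the bench: batten 500 mm long (y), 22 mm thick, 157 to 203 mm above the bench, on two end posts, four double hooks on its front. Origin: on the bench under the middle of the batten's front face; the hooks point to -x (robot side), z up. Base board 14 mm thick, 50 mm to front and back. It stands somewhat turned.
- hook1 (a point): Hook 1 from the rack's +y (left) end, 125 mm pitch: two prongs 8 mm thick, one 25 mm to each side of this point (42 mm free between), nearly level for 80 mm to -x from the batten, then turned up; tips end 26 mm beyond and 17 mm above this point. This point: centre of a hung tub's bar, 72 mm before the batten, 190 mm above the bench. Axes as the rack's.
- hook2 (a point): Hook 2 from the rack's +y (left) end, 125 mm pitch: two prongs 8 mm thick, one 25 mm to each side of this point (42 mm free between), nearly level for 80 mm to -x from the batten, then turned up; tips end 26 mm beyond and 17 mm above this point. This point: centre of a hung tub's bar, 72 mm before the batten, 190 mm above the bench. Axes as the rack's.
- hook3 (a point): Hook 3 from the rack's +y (left) end, 125 mm pitch: two prongs 8 mm thick, one 25 mm to each side of this point (42 mm free between), nearly level for 80 mm to -x from the batten, then turned up; tips end 26 mm beyond and 17 mm above this point. This point: centre of a hung tub's bar, 72 mm before the batten, 190 mm above the bench. Axes as the rack's.
- hook4 (a point): Hook 4 from the rack's +y (left) end, 125 mm pitch: two prongs 8 mm thick, one 25 mm to each side of this point (42 mm free between), nearly level for 80 mm to -x from the batten, then turned up; tips end 26 mm beyond and 17 mm above this point. This point: centre of a hung tub's bar, 72 mm before the batten, 190 mm above the bench. Axes as the rack's.
- tub1: Blue open plastic tub of small parts, 66 (x) x 94 (y) x 60 mm high, about 0.2 kg, with a rigid upright steel arch handle: uprights at y = +-45 mm and a level top bar along y, 10 mm thick, its centre 140 mm above the underside (75 mm free between bar and rim). Origin: centre of its underside. All alike, either way round; three or four are there.
- tub1_bar (a point): Middle of tub1's handle bar (140 mm above its origin).
- tub2: Blue open plastic tub of small parts, 66 (x) x 94 (y) x 60 mm high, about 0.2 kg, with a rigid upright steel arch handle: uprights at y = +-45 mm and a level top bar along y, 10 mm thick, its centre 140 mm above the underside (75 mm free between bar and rim). Origin: centre of its underside. All alike, either way round; three or four are there.
- tub2_bar (a point): Middle of tub2's handle bar (140 mm above its origin).
- tub3: Blue open plastic tub of small parts, 66 (x) x 94 (y) x 60 mm high, about 0.2 kg, with a rigid upright steel arch handle: uprights at y = +-45 mm and a level top bar along y, 10 mm thick, its centre 140 mm above the underside (75 mm free between bar and rim). Origin: centre of its underside. All alike, either way round; three or four are there.
- tub3_bar (a point): Middle of tub3's handle bar (140 mm above its origin).
- tub4: Blue open plastic tub of small parts, 66 (x) x 94 (y) x 60 mm high, about 0.2 kg, with a rigid upright steel arch handle: uprights at y = +-45 mm and a level top bar along y, 10 mm thick, its centre 140 mm above the underside (75 mm free between bar and rim). Origin: centre of its underside. All alike, either way round; three or four are there.
- tub4_bar (a point): Middle of tub4's handle bar (140 mm above its origin).
- board: Pale planed board lying fixed on the bench, 140 (x) x 280 (y) x 18 mm thick. Origin: centre of its underside. Its edge towards the robot is the long face at its x = -70 mm.
- straightedge: Aluminium straightedge, 0.35 kg: flat strip 50 (x) x 250 (y) x 6 mm thick, with a grip rib 14 mm wide and 120 mm long along the middle of its length, rising to 45 mm above its underside. Origin: centre of its underside. Both long sides are straight and alike. Starts lying on top of the board.
- log_tall: Bystander to leave alone: standing log, 72 mm across, 150 mm high. Origin: underside centre.
- log_short: Bystander to leave alone: standing log, 90 mm across, 75 mm high. Origin: underside centre.
- bowl: Bystander to leave alone: turned wooden bowl, 170 mm across, 55 mm high. Origin: underside centre.
- stone: Bystander to leave alone: grey honing stone 50 x 150 x 30 mm. Origin: underside centre.
- chuck: Bystander to leave alone: round steel lathe chuck, 90 mm across, 40 mm high. Origin: underside centre.
- driver: Bystander to leave alone: screwdriver lying down. Origin: underside, handle to -x.
- mallet: Bystander to leave alone: hammer lying down. Origin: underside, handle to -x.
Mind the look-alikes: they are no part of the job. What is shaped like the tub1 but pink or red is not meant.

How it is judged:
By the outcome, as a careful person would: the job done as asked, in the order asked, and still so for the second after the job is handed in, with the robot touching nothing.
Of tub1, tub2, tub3, tub4 only 3 to 4 are there at a start; the rules pass over those that are not, and their reading is None.
At some moment in a run one of straightedge may be knocked a few centimetres aside while the robot is not near it.
It also fails if it takes over 210 s, if anything falls off the work surface, if the arm or the gripper's body presses on something with over 40 N, if the wrist force passes 120 N, or if a joint passes its speed limit or range.

## Working session

There is one attempt and no reset: what is moved stays moved. The work goes in short steps, Python scripts to look and compute and a tool call to move; the robot and the scene stay as the last step left them, time stands still between calls to the robot, and variables do not carry over. Pictures are saved under pics/ and viewed, at most 14 in all, crops included, and the job is handed in when it is done.

Besides the shell and the picture viewer there is one more tool, called after "Emit:" as a command line: name --argument value ..., lists and objects as JSON in quotes. servo_tool: Moves the arm, as the interface text tells. Shifts and turns lie within -1 to 1; 1 stands for 150 mm of shift or pi rad of turn. Its arguments: {"type":"object","properties":{"steps":{"type":"array","items":{"type":"number","minimum":-1,"maximum":1}},"jaw":{"type":"number"},"grip_force":{"type":"number"}},"required":["steps"]}

```bash
mkdir -p pics; cat > h.py <<'E'
import numpy as np, cv2
from plant import bot, eyes
from scipy.spatial.transform import Rotation as R
def cloud(n,d):
    c=eyes.get_calibration(n); q=c["orientation"]; M=R.from_quat([q[1],q[2],q[3],q[0]]).as_matrix()
    v,u=np.mgrid[:400,:640]
    P=np.stack([(u-c["cx"])/c["fx"]*d,-(v-c["cy"])/c["fy"]*d,-d],-1)
    return P@M.T+np.array(c["position"])
E
python3 - <<'E'
from h import *
np.set_printoptions(precision=3,suppress=True)
for n in("side","top"):
    p,d=eyes.get_image(n); cv2.imwrite(f"pics/{n}0.png",p); np.savez(f"{n}0.npz",p=p,d=d)
    print(n,eyes.get_calibration(n))
    for q in("tub1","tub1_bar","hook1","rack","board","straightedge"):
        print(q,[(np.round(r["centre"],3).tolist(),round(r["confidence"],2)) for r in eyes.pinpoint(n,q)])
s=bot.read_state();print(s["time_s"],s["tcp_pos"],s["tool_rot"],s["gripper_width"])
E
```

```text
side {'fx': 436.090667154314, 'fy': 436.090667154314, 'cx': 318.7499989503224, 'cy': 196.27066565171262, 'position': array([-0.366,  1.214,  1.115]), 'orientation': array([-0.256, -0.149,  0.45 ,  0.842])}
tub1 [([0.452, 0.037, -0.002], 0.89), ([0.55, -0.48, 0.002], 0.78), ([0.202, -0.37, -0.002], 0.69), ([0.509, -0.62, -0.002], 0.69), ([0.395, 0.218, 0.004], 0.68), ([0.496, -0.322, 0.001], 0.59), ([0.332, -0.243, 0.0], 0.31)]
tub1_bar [([0.496, -0.181, 0.142], 0.98), ([0.506, -0.62, 0.144], 0.76), ([0.556, -0.477, 0.136], 0.55), ([0.203, -0.372, 0.141], 0.51), ([0.393, 0.21, 0.145], 0.49)]
hook1 [([0.592, 0.103, 0.192], 0.92), ([0.489, 0.331, 0.19], 0.84), ([0.647, -0.008, 0.191], 0.78), ([0.54, 0.22, 0.188], 0.75)]
rack [([0.632, 0.192, 0.001], 0.82)]
board [([0.63, -0.246, -0.001], 0.9), ([0.592, 0.106, 0.189], 0.58)]
straightedge [([0.628, -0.253, 0.018], 0.63), ([0.63, 0.195, 0.001], 0.58), ([0.394, 0.213, 0.143], 0.2)]
top {'fx': 430.7283879915084, 'fy': 430.7283879915084, 'cx': 317.036267726577, 'cy': 199.0167230777053, 'position': array([0.257, 0.   , 1.556]), 'orientation': array([ 0.707,  0.057, -0.069, -0.701])}
tub1 [([0.51, -0.618, -0.001], 0.96), ([0.395, 0.218, 0.002], 0.93), ([0.452, 0.034, -0.003], 0.71), ([0.498, -0.323, -0.001], 0.67), ([0.202, -0.368, 0.003], 0.67), ([0.547, -0.473, 0.004], 0.64), ([0.496, -0.177, 0.0], 0.62)]
tub1_bar [([0.496, -0.18, 0.142], 0.84), ([0.504, -0.619, 0.141], 0.83), ([0.198, -0.373, 0.141], 0.7), ([0.549, -0.479, 0.139], 0.57), ([0.329, -0.246, 0.001], 0.43)]
hook1 [([0.538, 0.22, 0.192], 0.85), ([0.487, 0.33, 0.19], 0.57), ([0.595, 0.108, 0.188], 0.57), ([0.647, -0.006, 0.19], 0.57)]
rack [([0.63, 0.193, 0.002], 0.73)]
board [([0.627, -0.244, 0.001], 0.64)]
straightedge [([0.628, -0.253, 0.014], 0.88)]
0.7 [ 0.242 -0.603  0.197] [0.    0.982 0.189 0.   ] 0.09318034287825958
```

View pics/side0.png

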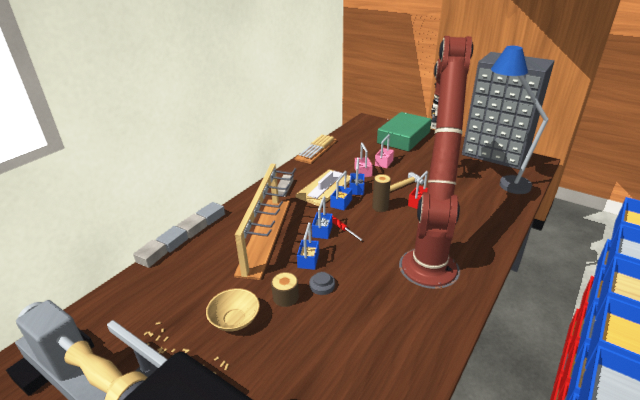

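View pics/top0.png

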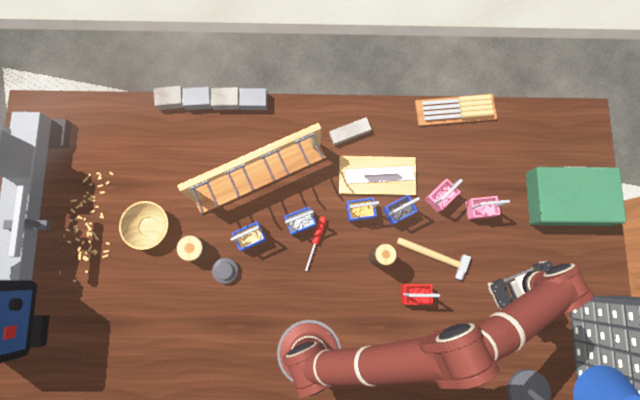

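The pictures show four blue tubs (top view px 249,237; 300,222; 361,210; 401,210), two pink ones and one red, and the rack with four empty hooks at about px 255,170. The straightedge lies on the board at px 378,177. Next come the yaws.

```bash
python3 - <<'E'
from h import *
np.set_printoptions(precision=4,suppress=True)
C={n:cloud(n,np.load(f"{n}0.npz")["d"]) for n in("top","side")}
def fit(P):
    m=P.mean(0); w,V=np.linalg.eigh(np.cov((P-m).T)); v=V[:,1]; v=v*np.sign(v[1] or 1)
    t=(P-m)@v; mid=m+v*(t.max()+t.min())/2
    return len(P),mid,np.degrees(np.arctan2(-v[0],v[1])),np.ptp(t),np.ptp((P-m)@V[:,0])
for n in C:
    P=C[n].reshape(-1,3)
    for k,c in dict(A=(.395,.215),B=(.452,.036),C=(.496,-.18),D=(.497,-.322)).items():
        for lo,hi in((.128,.155),(.05,.068)):
            q=P[(np.hypot(P[:,0]-c[0],P[:,1]-c[1])<.07)&(P[:,2]>lo)&(P[:,2]<hi)]
            if len(q)>5: print(n,k,lo,*fit(q[:,:2]),np.median(q[:,2]))
    for k,lo,hi in(("board",.012,.0215),("rule",.0215,.035),("rib",.05,.075)):
        q=P[(np.abs(P[:,0]-.63)<.1)&(np.abs(P[:,1]+.25)<.17)&(P[:,2]>lo)&(P[:,2]<hi)]
        if len(q)>5: print(n,k,*fit(q[:,:2]),np.median(q[:,2]))
    q=P[(np.abs(P[:,0]-.64)<.2)&(np.abs(P[:,1]-.19)<.3)&(P[:,2]>.198)&(P[:,2]<.206)]
    print(n,"batten",*fit(q[:,:2]))
E
```

```text
top A 0.128 95 [0.3939 0.2136] 25.010084704758015 0.09905640701108367 0.010061179839441388 0.1430240753099743
top A 0.05 117 [0.3936 0.2136] 21.99730446152817 0.09733142341828875 0.07070245975056041 0.05830986656797488
top B 0.128 91 [0.4507 0.0353] 22.339334436752186 0.09777551185517847 0.010677586457571782 0.14407518696032406
top B 0.05 108 [0.4498 0.0352] 28.289799199114373 0.09987803279666582 0.07490262460790229 0.05998955905969916
top C 0.128 89 [ 0.4937 -0.1806] 9.127750396501202 0.09865397859672953 0.011052876026141552 0.14283640908841178
top C 0.05 112 [ 0.494  -0.1797] 9.135020955143151 0.09654285827584229 0.0672636724172751 0.058558091217888575
top D 0.128 88 [ 0.4939 -0.3201] 28.099300845517043 0.09679825266794483 0.009962046317530343 0.14276485363137692
top D 0.05 115 [ 0.4944 -0.3208] 27.549080046668998 0.09685613439926542 0.06611467666033799 0.0588952811191199
top board 1755 [ 0.6232 -0.2471] -1.4190337065679806 0.28184014669905255 0.14352646436522415 0.017446229423298654
top rule 793 [ 0.6228 -0.2459] -0.7487191822778858 0.2785748230377896 0.1612740594940692 0.02386763
[... 819 characters left out ...]
.10346524177637932 0.07157340563973733 0.056746703236971285
side D 0.128 30 [ 0.4962 -0.314 ] 26.925955522729595 0.09956026667412178 0.010336383295643983 0.1412645789266332
side D 0.05 73 [ 0.4999 -0.3167] 27.21994455967124 0.11295481127081625 0.06596959861085655 0.0562530527789622
side board 518 [ 0.625  -0.2393] -4.319138709834539 0.29038098894499476 0.1567688750413118 0.01722574657603937
side rule 215 [ 0.6132 -0.2582] -6.756793336864882 0.3324144637784887 0.16675391172422327 0.024346389130633028
side rib 82 [ 0.5876 -0.3054] -24.305980455030827 0.24760738859698123 0.1486989585754302 0.0593329347246313
side batten 462 [0.631 0.201] 25.316170910486008 0.4970175223272463 0.12176328982606058
```

Emit:
servo_tool --steps '[0.1125,0.126,0.04,0,0,0.0356,0.1125,0.126,0.04,0,0,0.0356,0.1125,0.126,0.04,0,0,0.0356,0.1125,0.126,0.04,0,0,0.0356,0.1125,0.126,0.04,0,0,0.0356]' --jaw 0.3 --grip_force 25

```text
time_s: 1.12
tcp_pos: [0.3266, -0.508, 0.2277]
tool_rot: [0.0, 0.89, 0.455, -0.0]
force: [0.2, 0.2, 0.7]
gripper_width: 0.0641
grasp_force: 0.0
```

Emit:
servo_tool --steps '[0.1125,0.126,0.04,0,0,0.0356,0.1125,0.126,0.04,0,0,0.0356,0.1125,0.126,0.04,0,0,0.0356,0.1125,0.126,0.04,0,0,0.0356,0.1125,0.126,0.04,0,0,0.0356]'

```text
time_s: 1.53
tcp_pos: [0.411, -0.4135, 0.2578]
tool_rot: [0.0, 0.73, 0.683, -0.0]
force: [0.3, -0.7, -0.3]
gripper_width: 0.0603
grasp_force: 0.0
```

Emit:
servo_tool --steps '[0.1125,0.126,0.02,0,0,0.0356,0.1125,0.126,0.02,0,0,0.0356,0.1125,0.126,0.02,0,0,0.0356,0.1125,0.126,0.02,0,0,0.0356,0.1125,0.126,0.02,0,0,0.0356]'

```text
time_s: 1.95
tcp_pos: [0.4953, -0.3191, 0.2726]
tool_rot: [0.0, 0.513, 0.858, -0.0]
force: [-0.4, -0.3, 0.1]
gripper_width: 0.0601
grasp_force: 0.0
```

Emit:
servo_tool --steps '[0,0,0,0,0,0,0,0,0,0,0,0]'

```text
time_s: 2.12
tcp_pos: [0.4957, -0.3186, 0.2725]
tool_rot: [0.0, 0.515, 0.857, 0.0]
force: [-0.5, -0.9, -1.0]
gripper_width: 0.0604
grasp_force: 0.0
```

Emit:
servo_tool --steps '[0,0,-0.202,0,0,0,0,0,-0.202,0,0,0,0,0,-0.202,0,0,0,0,0,-0.202,0,0,0,0,0,-0.202,0,0,0]'

```text
time_s: 2.53
tcp_pos: [0.493, -0.3223, 0.1193]
tool_rot: [0.0, 0.518, 0.856, -0.001]
force: [-0.2, -0.3, 0.3]
gripper_width: 0.06
grasp_force: 0.0
```

Emit:
servo_tool --steps '[0,0,0,0,0,0,0,0,0,0,0,0,0,0,0,0,0,0,0,0,0,0,0,0,0,0,0,0,0,0]' --jaw -1

```text
time_s: 2.95
tcp_pos: [0.4959, -0.3208, 0.1229]
tool_rot: [0.002, 0.516, 0.857, -0.0]
force: [-0.2, 0.6, 0.2]
gripper_width: 0.0317
grasp_force: 0.0
```

Emit:
servo_tool --steps '[0,0,0,0,0,0,0,0,0.05,0,0,0,0,0,0.1,0,0,0,0,0,0.1,0,0,0,0,0,0.1,0,0,0]'

```text
time_s: 3.37
tcp_pos: [0.4949, -0.3199, 0.1748]
tool_rot: [0.0, 0.515, 0.857, -0.0]
force: [0.7, -0.9, -0.8]
gripper_width: 0.0012
grasp_force: 0.0
```

Fingers close at about 70 mm/s, so I lifted too soon. Reopen and check the tub.

Emit:
servo_tool --steps '[0,0,0.2,0,0,0,0,0,0.2,0,0,0,0,0,0.2,0,0,0,0,0,0,0,0,0,0,0,0,0,0,0]' --jaw -0.1

```text
time_s: 3.78
tcp_pos: [0.4959, -0.3201, 0.2662]
tool_rot: [0.003, 0.515, 0.857, -0.0]
force: [-1.0, -0.1, -0.2]
gripper_width: 0.0304
grasp_force: 0.0
```

```bash
python3 - <<'E'
from h import *
for n in("side","top"):
    p,d=eyes.get_image(n); P=cloud(n,d).reshape(-1,3)
    q=P[(np.hypot(P[:,0]-.495,P[:,1]+.32)<.07)&(P[:,2]>.125)&(P[:,2]<.155)]
    if len(q)<5: continue
    m=q.mean(0);w,V=np.linalg.eigh(np.cov((q-m)[:,:2].T));v=V[:,1]*np.sign(V[1,1]);print(n,len(q),m,np.degrees(np.arctan2(-v[0],v[1])))
    print([(np.round(r["centre"],3),r["confidence"]) for r in eyes.pinpoint(n,"tub1")])
p,d=eyes.get_image("side");cv2.imwrite("pics/s1.png",cv2.resize(p[120:280,260:500],None,fx=3,fy=3))
E
```

```text
side 30 [ 0.49225083 -0.30685299  0.14181337] 27.309095785325727
[(array([0.396, 0.219, 0.004]), 0.92), (array([ 0.499, -0.183,  0.004]), 0.74), (array([ 0.549, -0.479,  0.004]), 0.69), (array([ 0.451,  0.038, -0.001]), 0.63), (array([ 0.496, -0.321,  0.002]), 0.58), (array([ 0.508, -0.622, -0.001]), 0.55), (array([ 0.203, -0.37 , -0.001]), 0.48)]
top 84 [ 0.49115861 -0.31492314  0.14249096] 28.15639174188595
[(array([ 0.498, -0.177, -0.002]), 0.96), (array([ 0.51 , -0.622, -0.002]), 0.95), (array([0.454, 0.036, 0.001]), 0.84), (array([ 0.394,  0.216, -0.   ]), 0.71), (array([ 0.499, -0.319, -0.002]), 0.64), (array([ 0.197, -0.368,  0.001]), 0.59)]
```

View pics/s1.png

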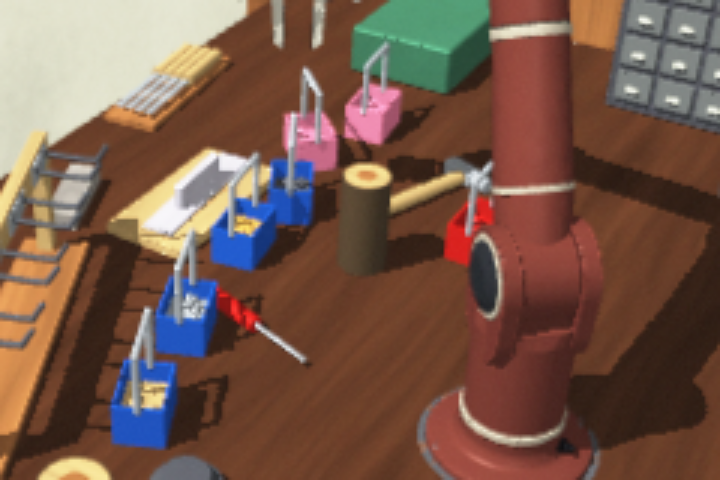

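The tub stands undisturbed (crop 290,190). Grasping again with a longer close.

Emit:
servo_tool --steps '[0,0,-0.1,0,0,0,0,0,-0.25,0,0,0,0,0,-0.25,0,0,0,0,0,-0.25,0,0,0,0,0,-0.1,0,0,0]'

```text
time_s: 4.45
tcp_pos: [0.4907, -0.3184, 0.1148]
tool_rot: [-0.005, 0.515, 0.857, -0.0]
force: [-1.0, -0.9, -0.3]
gripper_width: 0.042
grasp_force: 0.0
```

Emit:
servo_tool --steps '[0,0,0,0,0,0,0,0,0,0,0,0,0,0,0,0,0,0,0,0,0,0,0,0,0,0,0,0,0,0]' --jaw -1

```text
time_s: 4.87
tcp_pos: [0.4958, -0.3204, 0.1225]
tool_rot: [0.002, 0.516, 0.857, 0.0]
force: [-0.2, -0.3, 0.4]
gripper_width: 0.0132
grasp_force: 0.0
```

Emit:
servo_tool --steps '[0,0,0,0,0,0,0,0,0,0,0,0,0,0,0,0,0,0,0,0,0,0,0,0,0,0,0,0,0,0]'

```text
time_s: 5.28
tcp_pos: [0.4969, -0.32, 0.1237]
tool_rot: [0.003, 0.515, 0.857, 0.0]
force: [-0.1, 1.6, 9.3]
gripper_width: 0.0002
grasp_force: 4.6
```

Emit:
servo_tool --steps '[0,0,0,0,0,0,0,0,0,0,0,0]'

```text
time_s: 5.45
tcp_pos: [0.4969, -0.3201, 0.1238]
tool_rot: [0.003, 0.515, 0.857, 0.0]
force: [-1.3, 1.0, 9.7]
gripper_width: 0.0003
grasp_force: 4.6
```

```bash
python3 - <<'E'
from h import *
a,_=eyes.get_image("side");b,_=eyes.get_image("top")
cv2.imwrite("pics/s2.png",np.hstack([cv2.resize(a[130:230,300:400],(400,400)),cv2.resize(b[150:250,350:450],(400,400))]))
s=bot.read_state();print(s["force"],s["wrist_torque"],s["gripper_width"],s["grasp_force"],s["tcp_pos"])
E
```

```text
[-0.49761122  0.93822499  8.27099547] [0.23841543 0.01095966 0.02866605] 0.0003857710010626838 4.621611759066582 [ 0.49691935 -0.32002249  0.12376194]
```

View pics/s2.png

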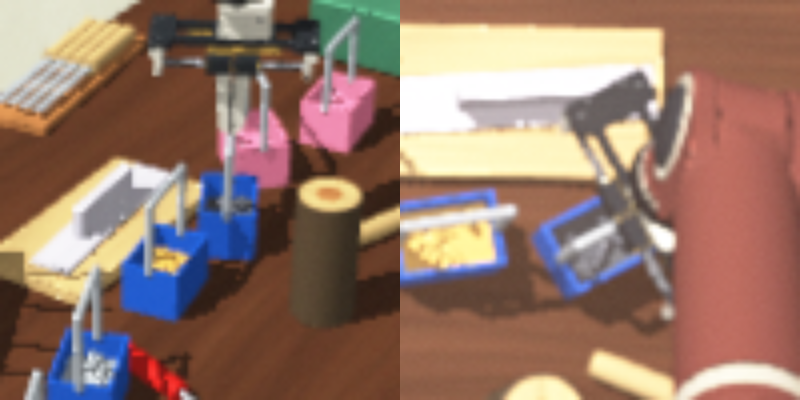

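```bash
python3 - <<'E'
from h import *
np.set_printoptions(precision=3,suppress=True)
a,d=eyes.get_image("side");P=cloud("side",d)
for v in range(150,182,2):
    r=[(u,P[v,u].round(3).tolist()) for u in range(352,366,2) if np.hypot(P[v,u,0]-.495,P[v,u,1]+.32)<.1]
    print(v,r)
E
```

```text
150 [(354, [0.508, -0.304, 0.21]), (356, [0.5, -0.308, 0.211]), (358, [0.49, -0.308, 0.214]), (360, [0.483, -0.314, 0.213])]
152 [(354, [0.507, -0.302, 0.202]), (356, [0.502, -0.313, 0.198]), (358, [0.492, -0.312, 0.202]), (360, [0.482, -0.313, 0.204])]
154 [(354, [0.51, -0.309, 0.187]), (356, [0.495, -0.301, 0.195]), (358, [0.49, -0.31, 0.193]), (360, [0.483, -0.316, 0.192])]
156 [(354, [0.504, -0.298, 0.184]), (356, [0.501, -0.311, 0.179]), (358, [0.487, -0.305, 0.186]), (360, [0.483, -0.316, 0.182])]
158 [(354, [0.504, -0.299, 0.173]), (356, [0.5, -0.311, 0.169]), (358, [0.485, -0.302, 0.177]), (360, [0.483, -0.316, 0.172])]
160 [(354, [0.508, -0.307, 0.158]), (356, [0.502, -0.315, 0.156]), (358, [0.493, -0.317, 0.158]), (360, [0.487, -0.325, 0.156])]
162 [(356, [0.498, -0.307, 0.151]), (358, [0.492, -0.316, 0.148])]
164 [(356, [0.498, -0.308, 0.14]), (358, [0.491, -0.315, 0.139])]
166 [(356, [0.489, -0.292, 0.14]), (358, [0.515, -0.357, 0.101])]
168 [(356, [0.479, -0.275, 0.141]), (358, [0.515, -0.359, 0.089])]
170 [(356, [0.479, -0.276, 0.13]), (358, [0.52, -0.368, 0.073])]
172 [(356, [0.475, -0.271, 0.123])]
174 [(352, [0.538, -0.343, 0.057]), (354, [0.533, -0.353, 0.054]), (356, [0.478, -0.276, 0.109]), (358, [0.513, -0.357, 0.058]), (360, [0.5, -0.354, 0.064]), (362, [0.496, -0.365, 0.059])]
176 [(352, [0.541, -0.348, 0.043]), (354, [0.531, -0.351, 0.044]), (356, [0.478, -0.276, 0.099]), (358, [0.515, -0.36, 0.045]), (360, [0.504, -0.36, 0.048]), (362, [0.496, -0.366, 0.048])]
178 [(352, [0.539, -0.346, 0.033]), (354, [0.534, -0.356, 0.029]), (356, [0.473, -0.267, 0.094]), (358, [0.509, -0.352, 0.04]), (360, [0.505, -0.363, 0.036]), (362, [0.497, -0.368, 0.035])]
180 [(352, [0.532, -0.335, 0.03]), (354, [0.52, -0.333, 0.035]), (356, [0.472, -0.267, 0.084]), (358, [0.505, -0.345, 0.034]), (360, [0.494, -0.344, 0.038]), (362, [0.493, -0.362, 0.029]), (364, [0.508, -0.409, -0.0])]
```

Emit:
servo_tool --steps '[0,0,0.1,0,0,0,0,0,0.25,0,0,0,0,0,0.25,0,0,0,0,0,0.15,0,0,0,0,0,0,0,0,0]'

```text
time_s: 6.02
tcp_pos: [0.4982, -0.321, 0.2399]
tool_rot: [0.006, 0.516, 0.857, 0.0]
force: [0.4, 0.2, -0.3]
gripper_width: 0.0001
grasp_force: 0.0
```

```bash
python3 - <<'E'
from h import *
a,d=eyes.get_image("side");P=cloud("side",d)
s=bot.read_state();t=np.array(s["tcp_pos"]);print(t,s["force"],s["gripper_width"])
c=eyes.get_calibration("side");q=c["orientation"];M=R.from_quat([q[1],q[2],q[3],q[0]]).as_matrix()
for dz in(0,.025):
    v=(t+[0,0,dz]-c["position"])@M; print("tip px",c["cx"]+c["fx"]*v[0]/-v[2],c["cy"]-c["fy"]*v[1]/-v[2])
Q=P.reshape(-1,3);m=(np.hypot(Q[:,0]-t[0],Q[:,1]-t[1])<.035)&(Q[:,2]>.15)&(Q[:,2]<.35)
for lo in np.arange(.15,.35,.01):
    k=m&(Q[:,2]>=lo)&(Q[:,2]<lo+.01)
    if k.sum(): print(round(lo,3),k.sum(),Q[k].mean(0).round(3))
cv2.imwrite("pics/s3.png",cv2.resize(a[90:190,310:410],(600,600),interpolation=cv2.INTER_NEAREST))
E
```

```text
[ 0.49651554 -0.32048536  0.23676276] [-0.06694049  0.15093814 -0.03429727] 0.00029512233819823134
tip px 358.2255724039465 143.93929203770955
tip px 358.3859989225277 138.85337210842914
0.25 1 [ 0.494 -0.314  0.26 ]
0.26 8 [ 0.494 -0.313  0.266]
0.27 12 [ 0.495 -0.311  0.274]
0.28 18 [ 0.494 -0.311  0.284]
0.29 13 [ 0.494 -0.311  0.295]
0.3 17 [ 0.494 -0.311  0.305]
0.31 18 [ 0.497 -0.312  0.316]
0.32 16 [ 0.495 -0.311  0.325]
0.33 7 [ 0.493 -0.31   0.333]
0.34 1 [ 0.477 -0.296  0.346]
```

View pics/s3.png

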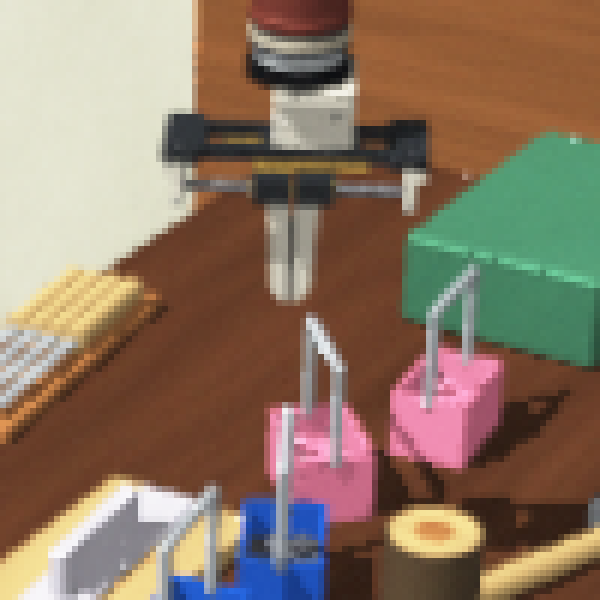

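The tip in the picture (crop 290,300) is about 20 mm above the reported TCP, so fingertips only reached the bar's top. I'll grasp 20 mm lower from here on.

Emit:
servo_tool --steps '[0,0,0,0,0,0,0,0,0,0,0,0,0,0,0,0,0,0,0,0,0,0,0,0,0,0,0,0,0,0]' --jaw -0.1

```text
time_s: 6.48
tcp_pos: [0.4943, -0.3197, 0.2322]
tool_rot: [-0.001, 0.515, 0.857, 0.0]
force: [0.3, 0.7, 0.0]
gripper_width: 0.0291
grasp_force: 0.0
```

Emit:
servo_tool --steps '[0,0,0,0,0,0,0,0,-0.15,0,0,0,0,0,-0.25,0,0,0,0,0,-0.25,0,0,0,0,0,-0.25,0,0,0]'

```text
time_s: 6.9
tcp_pos: [0.4949, -0.3202, 0.0972]
tool_rot: [0.001, 0.516, 0.857, -0.0]
force: [-0.0, -0.8, -0.6]
gripper_width: 0.0417
grasp_force: 0.0
```

Emit:
servo_tool --steps '[0,0,0,0,0,0,0,0,0,0,0,0,0,0,0,0,0,0,0,0,0,0,0,0,0,0,0,0,0,0]' --jaw -1

```text
time_s: 7.32
tcp_pos: [0.4965, -0.3206, 0.1008]
tool_rot: [0.002, 0.516, 0.857, 0.0]
force: [0.7, 0.0, 0.4]
gripper_width: 0.0128
grasp_force: 0.0
```

Emit:
servo_tool --steps '[0,0,0,0,0,0,0,0,0,0,0,0,0,0,0,0,0,0,0,0,0,0,0,0,0,0,0,0,0,0]'

```text
time_s: 7.73
tcp_pos: [0.497, -0.3202, 0.1004]
tool_rot: [0.003, 0.515, 0.857, 0.0]
force: [0.3, 0.5, 6.3]
gripper_width: 0.0089
grasp_force: 25.0
```

Emit:
servo_tool --steps '[0,0,0.1,0,0,0,0,0,0.2,0,0,0,0,0,0.25,0,0,0,0,0,0.25,0,0,0,0,0,0.25,0,0,0]'

```text
time_s: 8.15
tcp_pos: [0.4935, -0.3196, 0.2568]
tool_rot: [-0.001, 0.515, 0.857, -0.0]
force: [0.4, -0.4, -2.2]
gripper_width: 0.0092
grasp_force: 25.0
```

Emit:
servo_tool --steps '[0,0,0.2,0,0,0,0,0,0.12,0,0,0,0,0,0.03,0,0,0,0,0,0,0,0,0,0,0,0,0,0,0]'

```text
time_s: 8.57
tcp_pos: [0.4935, -0.3197, 0.3065]
tool_rot: [-0.002, 0.516, 0.857, -0.0]
force: [-0.4, 0.8, -2.7]
gripper_width: 0.0094
grasp_force: 25.0
```

Emit:
servo_tool --steps '[0.04,0.085,0,0,0,-0.00125,0.085,0.1735,0,0,0,-0.00125,0.085,0.1735,0,0,0,-0.00125,0.085,0.1735,0,0,0,-0.00125,0.085,0.1735,0,0,0,-0.00125]'

```text
time_s: 8.98
tcp_pos: [0.5507, -0.2019, 0.3054]
tool_rot: [-0.003, 0.524, 0.852, -0.001]
force: [0.4, -0.2, -1.9]
gripper_width: 0.0088
grasp_force: 25.0
```

Emit:
servo_tool --steps '[0.085,0.1735,0,0,0,-0.00125,0.085,0.1735,0,0,0,-0.00125,0.085,0.1735,0,0,0,-0.00125,0.085,0.1735,0,0,0,-0.00125,0.085,0.1735,0,0,0,-0.00125]'

```text
time_s: 9.4
tcp_pos: [0.6146, -0.072, 0.3053]
tool_rot: [-0.002, 0.532, 0.847, -0.002]
force: [0.2, -0.2, 0.5]
gripper_width: 0.0093
grasp_force: 25.0
```

Emit:
servo_tool --steps '[0.085,0.1735,0,0,0,-0.00125,0.085,0.1735,0,0,0,-0.00125,0.045,0.088,0,0,0,0,0,0,0,0,0,0,0,0,0,0,0,0]'

```text
time_s: 9.82
tcp_pos: [0.6468, -0.0076, 0.3058]
tool_rot: [-0.002, 0.535, 0.845, -0.001]
force: [-0.1, -0.3, -1.9]
gripper_width: 0.0089
grasp_force: 25.0
```

```bash
python3 - <<'E'
from h import *
a,d=eyes.get_image("side");b,_=eyes.get_image("top")
s=bot.read_state();print(s["tcp_pos"],s["force"],s["tool_rot"],s["gripper_width"])
for n in("side","top"):
  for k in("hook1","tub1_bar"): print(n,k,[(np.round(r["centre"],3).tolist(),round(r["confidence"],2)) for r in eyes.pinpoint(n,k)])
cv2.imwrite("pics/s4.png",np.hstack([cv2.resize(a[90:250,210:370],(400,400)),cv2.resize(b[100:220,220:340],(400,400))]))
E
```

```text
[ 0.64695576 -0.0095498   0.30683468] [-0.79085926 -0.43056744 -1.93456488] [-0.0009069   0.53640618  0.84395859 -0.00121467] 0.009051862245990994
side hook1 [([0.542, 0.217, 0.189], 0.93), ([0.487, 0.33, 0.189], 0.88), ([0.597, 0.106, 0.19], 0.59), ([0.646, -0.008, 0.192], 0.58), ([0.351, 0.41, 0.002], 0.27)]
side tub1_bar [([0.495, -0.18, 0.14], 0.98), ([0.552, -0.476, 0.138], 0.83), ([0.504, -0.621, 0.142], 0.62)]
top hook1 [([0.649, -0.006, 0.19], 0.81), ([0.487, 0.33, 0.192], 0.8), ([0.595, 0.106, 0.19], 0.8), ([0.538, 0.219, 0.193], 0.55), ([0.398, 0.216, 0.14], 0.29)]
top tub1_bar [([0.505, -0.622, 0.139], 0.9), ([0.199, -0.372, 0.142], 0.89), ([0.55, -0.476, 0.14], 0.83), ([0.493, -0.179, 0.141], 0.69)]
```

View pics/s4.png

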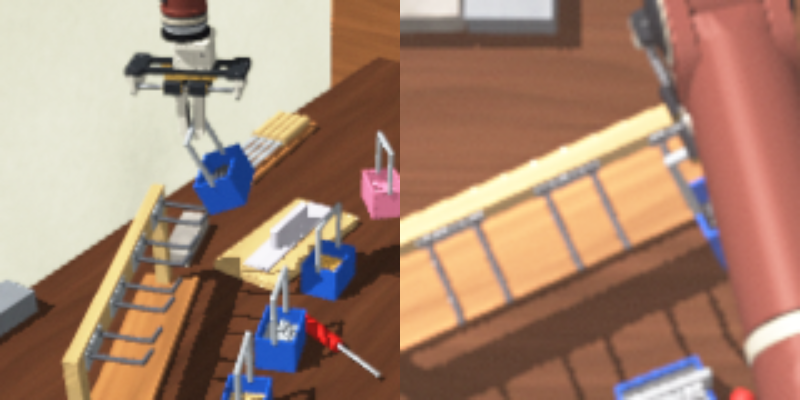

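```bash
python3 - <<'E'
from h import *
s=bot.read_state();t=np.array(s["tcp_pos"])
a,d=eyes.get_image("side");P=cloud("side",d)
blue=(a[...,0]>110)&(a[...,2]<70)
Q=P-(t+[0,0,.04]); th=np.radians(25.3)
X=Q@[np.cos(th),np.sin(th),0];Y=Q@[-np.sin(th),np.cos(th),0];Z=Q[...,2]
near=(np.abs(X)<.14)&(np.abs(Y)<.14)&(Z>-.2)
for nm,m in(("blue",near&blue),("grey",near&~blue&(Z<.012)&(np.ptp(a.astype(int),axis=2)<40))):
    L=np.c_[X[m],Y[m],Z[m]]*1000
    print(nm,len(L),L.mean(0).round(),"x",np.percentile(L[:,0],[2,98]).round(),"y",np.percentile(L[:,1],[2,98]).round())
    for lo in range(-170,20,10):
        k=(L[:,2]>=lo)&(L[:,2]<lo+10)
        if k.sum(): print(lo,k.sum(),L[k].min(0).round(),L[k].max(0).round())
E
```

```text
blue 406 [-48.   0. -94.] x [-82.  -5.] y [-61.  39.]
-150 3 [ -46.   19. -143.] [ -30.   29. -140.]
-140 15 [ -60.   18. -139.] [ -17.   32. -130.]
-130 28 [ -79.   21. -130.] [ -16.   34. -120.]
-120 43 [ -84.  -18. -120.] [ -11.   39. -110.]
-110 58 [ -85.  -62. -110.] [  -9.   39. -100.]
-100 89 [ -83.  -64. -100.] [ -3.  41. -90.]
-90 74 [-79. -63. -90.] [ -4.  39. -80.]
-80 54 [-73. -59. -80.] [-13.  43. -70.]
-70 35 [-67. -62. -70.] [-38.  40. -60.]
-60 7 [-62. -55. -60.] [-57.  -5. -54.]
grey 372 [  16.   26. -104.] x [-39.  76.] y [-55. 126.]
-170 103 [ -12.  -53. -170.] [  76.  135. -160.]
-160 48 [ -15.  -21. -160.] [  76.  133. -150.]
-150 15 [ -38.  -25. -150.] [  72.  114. -144.]
-140 2 [ -64.   25. -139.] [ -19.   33. -131.]
-130 1 [ -82.   31. -122.] [ -82.   31. -122.]
-120 2 [ -15.  -56. -118.] [ -11.   29. -113.]
-110 8 [ -35.  -67. -108.] [  -3.   25. -100.]
-100 12 [ -42.  -52. -100.] [ -7. -15. -91.]
-90 8 [-45. -43. -90.] [-31.  44. -81.]
-80 4 [-32.  34. -76.] [-23.  38. -70.]
-70 10 [-36. -56. -69.] [-21.  46. -60.]
-60 11 [-30. -59. -60.] [-14.  51. -50.]
-50 14 [-29. -59. -50.] [-10.  46. -40.]
-40 12 [-20. -52. -40.] [ -1.  45. -31.]
-30 10 [-19. -49. -29.] [  1.  52. -21.]
-20 17 [-14. -53. -20.] [ 16.  49. -11.]
-10 33 [-17. -42.  -9.] [19. 53. -0.]
0 27 [-16. -11.   0.] [18. 36. 10.]
10 4 [-11.   2.  10.] [24. 10. 12.]
```

The tub has swung about 27° towards the robot in the grip (crop 220,170). Easing the grip in steps should let it hang straight.

Emit:
servo_tool --steps '[0,0,0,0,0,0,0,0,0,0,0,0]' --grip_force 14

```text
time_s: 10.33
tcp_pos: [0.6476, -0.0082, 0.3085]
tool_rot: [0.0, 0.536, 0.844, -0.0]
force: [-1.0, 0.7, -1.2]
gripper_width: 0.0092
grasp_force: 14.0
```

Emit:
servo_tool --steps '[0,0,0,0,0,0,0,0,0,0,0,0]' --grip_force 10

```text
time_s: 10.5
tcp_pos: [0.6477, -0.0078, 0.3083]
tool_rot: [0.0, 0.536, 0.844, -0.0]
force: [-0.7, -0.1, -1.8]
gripper_width: 0.0097
grasp_force: 10.0
```

```bash
cat >> h.py <<'E'
def tilt(yaw,dz=.04):
    "offset of the blue tub's centroid from the bar, in bar axes (mm)"
    s=bot.read_state();t=np.array(s["tcp_pos"]);th=np.radians(yaw)
    a,d=eyes.get_image("side");P=cloud("side",d);Q=P-(t+[0,0,dz])
    blue=(a[...,0]>110)&(a[...,2]<70)
    X=Q@[np.cos(th),np.sin(th),0];Y=Q@[-np.sin(th),np.cos(th),0];Z=Q[...,2]
    m=blue&(np.abs(X)<.14)&(np.abs(Y)<.1)&(Z>-.2)&(Z<-.03)
    L=np.c_[X[m],Y[m],Z[m]]*1000
    print(t.round(4),"F",np.round(s["force"],1),"w",round(s["gripper_width"],4),"tub",len(L),L.mean(0).round(),"x",np.percentile(L[:,0],[2,98]).round(),"z",np.percentile(L[:,2],[2,98]).round())
E
python3 -c "from h import *;tilt(25.3)"
```

```text
[ 0.6477 -0.0078  0.3083] F [-0.7 -0.1 -1.8] w 0.0097 tub 405 [-48.  -0. -95.] x [-82.  -6.] z [-135.  -61.]
```

Emit:
servo_tool --steps '[0,0,0,0,0,0,0,0,0,0,0,0,0,0,0,0,0,0]' --grip_force 7

```text
time_s: 10.8
tcp_pos: [0.6476, -0.0077, 0.3081]
tool_rot: [-0.0, 0.536, 0.845, -0.0]
force: [-1.1, -1.1, -1.0]
gripper_width: 0.0097
grasp_force: 7.0
```

```bash
python3 -c "from h import *;tilt(25.3)"
```

```text
[ 0.6476 -0.0077  0.3081] F [-1.1 -1.1 -1. ] w 0.0097 tub 407 [-48.  -0. -95.] x [-82.  -5.] z [-136.  -59.]
```

Emit:
servo_tool --steps '[0,0,0,0,0,0,0,0,0,0,0,0,0,0,0,0,0,0]' --grip_force 5.5

```text
time_s: 11.1
tcp_pos: [0.6477, -0.0077, 0.3082]
tool_rot: [-0.0, 0.536, 0.845, -0.0]
force: [-0.6, 0.5, -1.9]
gripper_width: 0.0097
grasp_force: 5.5
```

```bash
python3 -c "from h import *;tilt(25.3)"
```

```text
[ 0.6477 -0.0077  0.3082] F [-0.6  0.5 -1.9] w 0.0097 tub 409 [-48.  -0. -95.] x [-82.  -6.] z [-134.  -60.]
```

Emit:
servo_tool --steps '[0,0,0,0,0,0,0,0,0,0,0,0,0,0,0,0,0,0]' --grip_force 4

```text
time_s: 11.4
tcp_pos: [0.6477, -0.0077, 0.3082]
tool_rot: [-0.0, 0.536, 0.845, -0.0]
force: [-1.4, -0.5, -2.1]
gripper_width: 0.0099
grasp_force: 4.0
```

```bash
python3 -c "from h import *;tilt(25.3)"
```

```text
[ 0.6477 -0.0077  0.3082] F [-1.4 -0.5 -2.1] w 0.0099 tub 407 [-48.   0. -95.] x [-83.  -6.] z [-135.  -59.]
```

Emit:
servo_tool --steps '[0,0,0,0,0,0,0,0,0,0,0,0]' --grip_force 30

```text
time_s: 11.62
tcp_pos: [0.6478, -0.0076, 0.3083]
tool_rot: [0.0, 0.535, 0.845, 0.0]
force: [0.1, -0.1, -1.2]
gripper_width: 0.0093
grasp_force: 30.0
```

Emit:
servo_tool --steps '[0.0204,0.0096,0.005,0.0119,-0.0251,0,0.0204,0.0096,0.005,0.0119,-0.0251,0,0.0204,0.0096,0.005,0.0119,-0.0251,0,0.0204,0.0096,0.005,0.0119,-0.0251,0,0.0204,0.0096,0.005,0.0119,-0.0251,0]'

```text
time_s: 12.03
tcp_pos: [0.6638, -0.0009, 0.3136]
tool_rot: [0.118, 0.522, 0.824, 0.185]
force: [0.1, -1.8, -0.9]
gripper_width: 0.0088
grasp_force: 30.0
```

Emit:
servo_tool --steps '[0,0,0,0,0,0,0,0,0,0,0,0,0,0,0,0,0,0]'

```text
time_s: 12.28
tcp_pos: [0.6634, -0.0008, 0.3123]
tool_rot: [0.115, 0.523, 0.825, 0.182]
force: [0.3, -1.0, -2.4]
gripper_width: 0.009
grasp_force: 30.0
```

```bash
python3 - <<'E'
from h import *
tilt(25.3)
a,d=eyes.get_image("side");b,_=eyes.get_image("top")
cv2.imwrite("pics/s5.png",cv2.resize(a[90:240,220:370],(600,600)))
print([(np.round(r["centre"],3).tolist(),round(r["confidence"],2)) for r in eyes.pinpoint("side","tub1_bar")])
E
```

```text
[ 0.6634 -0.0008  0.3123] F [ 0.3 -1.  -2.4] w 0.009 tub 335 [ -24.   -3. -110.] x [-53.  14.] z [-147.  -77.]
[([0.556, -0.478, 0.14], 0.92), ([0.495, -0.183, 0.14], 0.79), ([0.504, -0.62, 0.144], 0.73), ([0.204, -0.37, 0.139], 0.47), ([0.275, 0.297, -0.001], 0.29)]
```

View pics/s5.png

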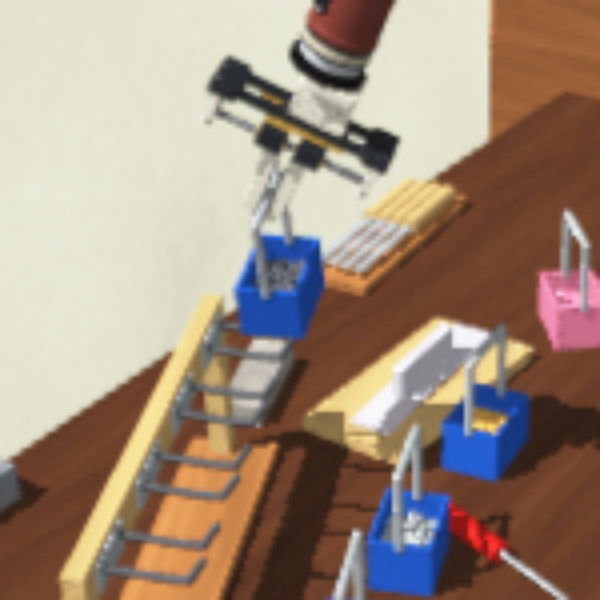

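Tub is upright now (crop 280,290) and over hook 4. Lowering.

Emit:
servo_tool --steps '[0,0,-0.05,0,0,0,0,0,-0.1,0,0,0,0,0,-0.15,0,0,0,0,0,-0.15,0,0,0,0,0,-0.15,0,0,0]'

```text
time_s: 12.9
tcp_pos: [0.7106, 0.0279, 0.2779]
tool_rot: [0.162, 0.506, 0.814, 0.234]
force: [7.5, 22.1, 88.7]
gripper_width: 0.0287
grasp_force: 30.9
```

Emit:
servo_tool --steps '[0,0,-0.15,0,0,0,0,0,-0.1,0,0,0,0,0,-0.05,0,0,0,0,0,0,0,0,0,0,0,0,0,0,0]'

```text
time_s: 13.32
tcp_pos: [0.7253, 0.0406, 0.2472]
tool_rot: [0.174, 0.497, 0.813, 0.248]
force: [29.8, 34.7, 75.2]
gripper_width: 0.0744
grasp_force: 39.7
```

```bash
python3 - <<'E'
from h import *
tilt(25.3)
a,d=eyes.get_image("side");b,_=eyes.get_image("top")
cv2.imwrite("pics/s6.png",np.hstack([cv2.resize(a[120:220,240:340],(400,400)),cv2.resize(b[100:200,260:360],(400,400))]))
E
```

```text
[0.7253 0.0406 0.2472] F [29.8 34.7 75.2] w 0.0744 tub 315 [-74.  -3. -60.] x [-110.  -27.] z [-97. -32.]
```

View pics/s6.png

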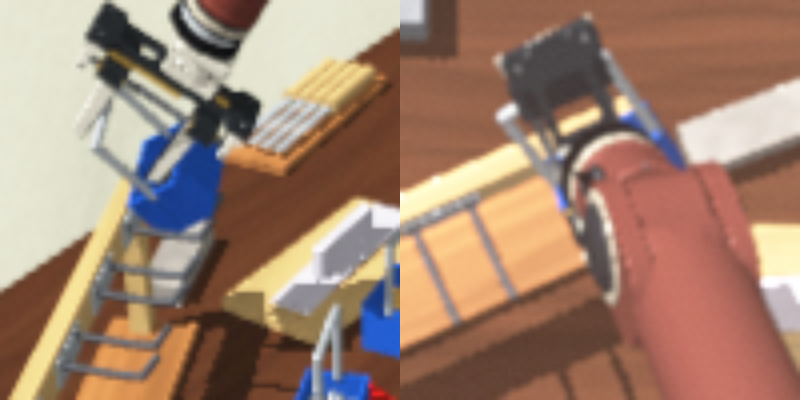

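The tub's body came down on the prongs. It must be brought in from the front, with the rim under the prongs and the bar above them. Backing up gently.

Emit:
servo_tool --steps '[0,0,0.1,0,0,0,0,0,0.1,0,0,0,0,0,0.1,0,0,0,0,0,0.1,0,0,0]'

```text
time_s: 13.8
tcp_pos: [0.7055, 0.007, 0.2815]
tool_rot: [0.16, 0.516, 0.813, 0.218]
force: [26.0, 0.2, 41.4]
gripper_width: 0.0412
grasp_force: 20.5
```

Emit:
servo_tool --steps '[0,0,0.1,0,0,0,0,0,0,0,0,0]'

```text
time_s: 13.97
tcp_pos: [0.7017, 0.0042, 0.2946]
tool_rot: [0.158, 0.517, 0.813, 0.215]
force: [25.3, -1.4, 53.3]
gripper_width: 0.0164
grasp_force: 23.3
```

```bash
python3 - <<'E'
from h import *
tilt(25.3);print(bot.read_state()["tool_rot"],bot.read_state()["qpos"])
a,d=eyes.get_image("side");b,_=eyes.get_image("top")
cv2.imwrite("pics/s7.png",np.hstack([cv2.resize(a[100:220,230:350],(400,400)),cv2.resize(b[90:210,250:370],(400,400))]))
E
```

```text
[0.7017 0.0042 0.2946] F [25.3 -1.4 53.3] w 0.0164 tub 377 [-49.   6. -95.] x [-82.  -8.] z [-129.  -66.]
[0.16063345 0.51722062 0.81220569 0.21679862] [ 0.48029994  0.45812721 -0.62278675  1.64999935  0.15241884  0.59007283
  0.31069954]
```

View pics/s7.png

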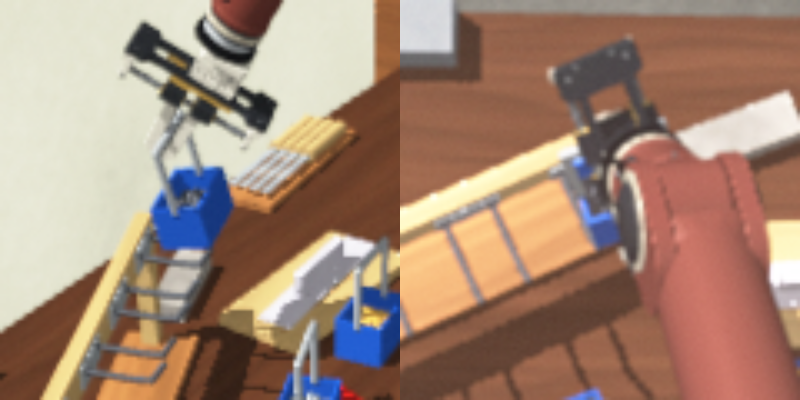

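Emit:
servo_tool --steps '[0,0,0.1,0,0,0,0,0,0.1,0,0,0,0,0,0.1,0,0,0,0,0,0,0,0,0]'

```text
time_s: 14.45
tcp_pos: [0.6671, 0.0016, 0.3036]
tool_rot: [0.12, 0.522, 0.824, 0.187]
force: [2.3, -0.5, 12.9]
gripper_width: 0.009
grasp_force: 30.0
```

```bash
python3 -c "from h import *;tilt(25.3)"
```

```text
[0.6671 0.0016 0.3036] F [ 2.3 -0.5 12.9] w 0.009 tub 348 [-34.   2. -98.] x [-64.   4.] z [-134.  -68.]
```

Emit:
servo_tool --steps '[0,0,0.1,0,0,0,0,0,0.1,0,0,0,0,0,0.1,0,0,0,0,0,0.1,0,0,0,0,0,0,0,0,0]'

```text
time_s: 14.92
tcp_pos: [0.6636, 0.0009, 0.3579]
tool_rot: [0.116, 0.522, 0.825, 0.184]
force: [1.1, -0.6, -0.8]
gripper_width: 0.0088
grasp_force: 30.0
```

```bash
python3 -c "
from h import *;tilt(25.3);print(bot.read_state()['tool_rot'])
print([(np.round(r['centre'],3).tolist(),round(r['confidence'],2)) for r in eyes.pinpoint('side','tub1_bar')])"
```

```text
[0.6636 0.0009 0.3579] F [ 1.1 -0.6 -0.8] w 0.0088 tub 367 [-33.   1. -98.] x [-63.   5.] z [-134.  -69.]
[0.11472328 0.52249838 0.8247915  0.18317475]
[([0.494, -0.18, 0.142], 0.93), ([0.506, -0.622, 0.143], 0.88), ([0.553, -0.476, 0.136], 0.71), ([0.206, -0.369, 0.137], 0.7)]
```

Recovered: the bar is still gripped and the tub is nearly upright. Moving out in front of hook 4, then down.

Emit:
servo_tool --steps '[-0.05,-0.025,0,0.0024,-0.005,0,-0.105,-0.051,0,0.0024,-0.005,0,-0.105,-0.051,0,0.0024,-0.005,0,-0.105,-0.051,0,0.0024,-0.005,0,-0.105,-0.051,0,0.0024,-0.005,0]' --grip_force 40

```text
time_s: 15.43
tcp_pos: [0.5903, -0.0348, 0.3538]
tool_rot: [0.136, 0.518, 0.816, 0.218]
force: [0.1, -0.4, -1.1]
gripper_width: 0.0088
grasp_force: 40.0
```

Emit:
servo_tool --steps '[-0.05,-0.025,-0.03,0,0,0,0,0,-0.08,0,0,0,0,0,-0.13,0,0,0,0,0,-0.15,0,0,0,0,0,-0.15,0,0,0]'

```text
time_s: 15.85
tcp_pos: [0.5843, -0.0383, 0.2737]
tool_rot: [0.137, 0.518, 0.816, 0.219]
force: [0.4, -1.1, -1.7]
gripper_width: 0.0088
grasp_force: 40.0
```

Emit:
servo_tool --steps '[0,0,-0.15,0,0,0,0,0,-0.15,0,0,0,0,0,-0.1,0,0,0,0,0,-0.05,0,0,0,0,0,0,0,0,0]'

```text
time_s: 16.27
tcp_pos: [0.5832, -0.0379, 0.2053]
tool_rot: [0.135, 0.518, 0.816, 0.218]
force: [0.0, -1.3, -2.0]
gripper_width: 0.0092
grasp_force: 40.0
```

```bash
cat >> h.py <<'E'
def bar(yaw=25.3):
    "tub origin/bar from net near the tool, plus own cloud of the bar below the fingers"
    t=np.array(bot.read_state()["tcp_pos"])
    for n in("side","top"):
        a,d=eyes.get_image(n)
        for k in("tub1","tub1_bar"):
            print(n,k,[(np.round(r["centre"],3).tolist(),round(r["confidence"],2)) for r in eyes.pinpoint(n,k) if np.hypot(*(r["centre"][:2]-t[:2]))<.1])
    P=cloud("side",eyes.get_image("side")[1]); th=np.radians(yaw); Q=P-t
    X=Q@[np.cos(th),np.sin(th),0];Y=Q@[-np.sin(th),np.cos(th),0];Z=Q[...,2]
    for s in(1,-1):
        m=(np.abs(X)<.06)&(Y*s>.022)&(Y*s<.055)&(Z>0)&(Z<.08)
        if m.sum(): L=P[m]; i=L[:,2]>L[:,2].max()-.012; print("bar pts",s,m.sum(),"top z",L[:,2].max().round(3),L[i].mean(0).round(3))
E
python3 -c "from h import *;tilt(25.3);bar()"
```

```text
[ 0.5832 -0.0379  0.2053] F [ 0.  -1.3 -2. ] w 0.0092 tub 384 [ -42.    7. -119.] x [-130.    9.] z [-199.  -73.]
side tub1 [([0.568, -0.064, 0.112], 0.59)]
side tub1_bar [([0.571, -0.066, 0.115], 0.55)]
top tub1 [([0.576, -0.067, 0.113], 0.51)]
top tub1_bar []
bar pts 1 35 top z 0.257 [ 0.549 -0.012  0.251]
bar pts -1 6 top z 0.262 [ 0.574 -0.084  0.259]
```

Emit:
servo_tool --steps '[-0.003,0.006,-0.03,0.006,0.0028,0,-0.003,0.006,-0.04,0.006,0.0028,0,-0.003,0.006,-0.04,0.006,0.0028,0,-0.003,0.006,-0.04,0.006,0.0028,0,-0.003,0.006,0,0.006,0.0028,0]'

```text
time_s: 17.08
tcp_pos: [0.5816, -0.0344, 0.184]
tool_rot: [0.093, 0.529, 0.807, 0.246]
force: [0.1, -0.6, -0.5]
gripper_width: 0.0086
grasp_force: 40.0
```

Emit:
servo_tool --steps '[0,0,0,0,0,0,0.01,0.005,0,0,0,0,0.02,0.01,0,0,0,0,0.02,0.01,0,0,0,0,0.01,0.005,0,0,0,0]'

```text
time_s: 17.5
tcp_pos: [0.5925, -0.0288, 0.1866]
tool_rot: [0.096, 0.527, 0.808, 0.246]
force: [-0.1, -0.5, -1.4]
gripper_width: 0.0088
grasp_force: 40.0
```

```bash
python3 -c "from h import *;tilt(25.3);bar()
a,d=eyes.get_image('side');b,_=eyes.get_image('top')
cv2.imwrite('pics/s8.png',np.hstack([cv2.resize(a[110:230,230:350],(400,400)),cv2.resize(b[110:230,240:360],(400,400))]))"
```

```text
[ 0.5925 -0.0288  0.1866] F [-0.1 -0.5 -1.4] w 0.0088 tub 436 [ -49.   14. -123.] x [-131.   10.] z [-195.  -75.]
side tub1 [([0.574, -0.044, 0.089], 0.75)]
side tub1_bar []
top tub1 [([0.577, -0.049, 0.09], 0.69)]
top tub1_bar []
bar pts 1 33 top z 0.235 [ 0.555 -0.003  0.23 ]
bar pts -1 15 top z 0.24 [ 0.58  -0.075  0.234]
```

View pics/s8.png

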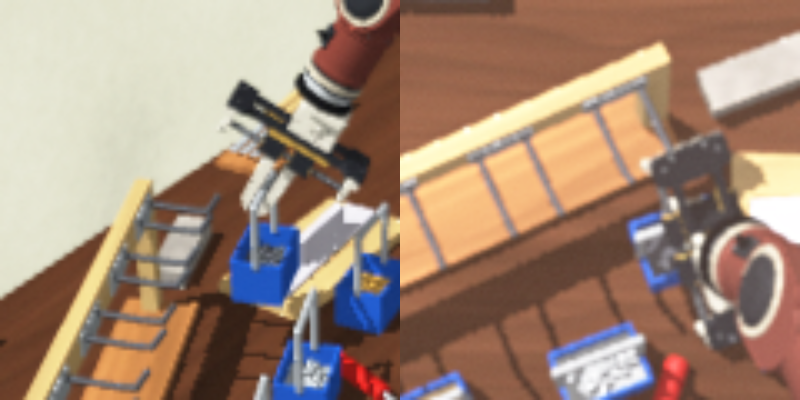

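Tub hangs upright in front of hook 4 (left crop 265,270), prongs ahead. Sliding in.

Emit:
servo_tool --steps '[0.03,0.015,0,0,0,0,0.063,0.03,0,0,0,0,0.063,0.03,0,0,0,0,0.063,0.03,0,0,0,0,0.063,0.03,0,0,0,0]'

```text
time_s: 18.42
tcp_pos: [0.6348, -0.009, 0.186]
tool_rot: [0.095, 0.528, 0.807, 0.246]
force: [-0.0, -0.4, -1.8]
gripper_width: 0.009
grasp_force: 40.0
```

Emit:
servo_tool --steps '[0.063,0.03,0,0,0,0,0.063,0.03,0,0,0,0,0.063,0.03,0,0,0,0,0.03,0.013,0,0,0,0,0,0,0,0,0,0]'

```text
time_s: 18.83
tcp_pos: [0.668, 0.0073, 0.1862]
tool_rot: [0.096, 0.527, 0.808, 0.246]
force: [-0.4, -1.0, -1.7]
gripper_width: 0.0086
grasp_force: 40.0
```

```bash
python3 -c "from h import *;tilt(25.3);bar()"
```

```text
[0.668  0.0073 0.1862] F [-0.4 -1.  -1.7] w 0.0086 tub 284 [ -31.   10. -101.] x [-58.  10.] z [-135.  -74.]
side tub1 [([0.649, -0.015, 0.09], 0.95)]
side tub1_bar []
top tub1 []
top tub1_bar []
bar pts 1 70 top z 0.236 [0.63  0.031 0.231]
bar pts -1 35 top z 0.24 [ 0.656 -0.039  0.233]
```

Emit:
servo_tool --steps '[0,0,-0.05,0,0,0,0,0,-0.07,0,0,0,0,0,-0.07,0,0,0,0,0,-0.05,0,0,0,0,0,0,0,0,0]'

```text
time_s: 19.65
tcp_pos: [0.6666, 0.0062, 0.1479]
tool_rot: [0.094, 0.528, 0.807, 0.246]
force: [0.6, 0.8, -1.9]
gripper_width: 0.0088
grasp_force: 40.0
```

Emit:
servo_tool --steps '[0,0,-0.01,0,0,0,0,0,-0.01,0,0,0,0,0,0,0,0,0]'

```text
time_s: 19.9
tcp_pos: [0.6672, 0.0063, 0.1472]
tool_rot: [0.096, 0.528, 0.807, 0.246]
force: [0.5, -0.7, -1.2]
gripper_width: 0.0092
grasp_force: 40.0
```

```bash
python3 -c "from h import *;tilt(25.3);bar()"
```

```text
[0.6672 0.0063 0.1472] F [ 0.5 -0.7 -1.2] w 0.0092 tub 281 [ -31.   11. -101.] x [-58.  10.] z [-133.  -75.]
side tub1 []
side tub1_bar []
top tub1 [([0.648, -0.011, 0.051], 0.68)]
top tub1_bar []
bar pts 1 96 top z 0.207 [0.68  0.052 0.2  ]
bar pts -1 48 top z 0.208 [ 0.721 -0.01   0.2  ]
```

Emit:
servo_tool --steps '[0,0,-0.01,0,0,0,0,0,-0.01,0,0,0,0,0,0,0,0,0]'

```text
time_s: 20.55
tcp_pos: [0.668, 0.0064, 0.1457]
tool_rot: [0.097, 0.528, 0.807, 0.247]
force: [-1.7, -0.6, 5.1]
gripper_width: 0.0089
grasp_force: 40.0
```

Emit:
servo_tool --steps '[0,0,-0.01,0,0,0,0,0,0,0,0,0]'

```text
time_s: 20.72
tcp_pos: [0.6684, 0.0064, 0.1456]
tool_rot: [0.098, 0.527, 0.807, 0.247]
force: [-5.6, -1.9, 11.8]
gripper_width: 0.0088
grasp_force: 40.0
```

Bar is on the prongs. Releasing.

Emit:
servo_tool --steps '[0,0,0,0,0,0,0,0,0,0,0,0,0,0,0,0,0,0,0,0,0,0,0,0,0,0,0,0,0,0]' --jaw -0.2

```text
time_s: 21.13
tcp_pos: [0.6666, 0.006, 0.1419]
tool_rot: [0.095, 0.528, 0.807, 0.245]
force: [-0.0, 0.1, 0.5]
gripper_width: 0.0355
grasp_force: 0.0
```

Emit:
servo_tool --steps '[0,0,0,0,0,0,-0.028,-0.02,0.057,0,0,0,-0.056,-0.04,0.114,0,0,0,-0.084,-0.06,0.171,0,0,0,-0.084,-0.06,0.171,0,0,0]'

```text
time_s: 21.55
tcp_pos: [0.628, -0.0208, 0.22]
tool_rot: [0.095, 0.528, 0.808, 0.245]
force: [-0.3, -0.3, -0.1]
gripper_width: 0.0368
grasp_force: 0.0
```

Emit:
servo_tool --steps '[-0.084,-0.06,0.171,0,0,0,-0.03,-0.02,0.1,0,0,0,0,0,0,0,0,0]'

```text
time_s: 21.8
tcp_pos: [0.6132, -0.0345, 0.2644]
tool_rot: [0.099, 0.528, 0.807, 0.246]
force: [-0.4, -0.4, -0.4]
gripper_width: 0.0373
grasp_force: 0.0
```

```bash
python3 -c "from h import *
print(bot.read_state()['tcp_pos'],bot.read_state()['tool_rot'],bot.read_state()['gripper_width'])
for n in('side','top'):
    a,d=eyes.get_image(n)
    for k in('tub1','tub1_bar'): print(n,k,[(np.round(r['centre'],3).tolist(),round(r['confidence'],2)) for r in eyes.pinpoint(n,k)])
a,d=eyes.get_image('side')
cv2.imwrite('pics/s9.png',cv2.resize(a[110:260,230:430],(800,600)))"
```

```text
[ 0.61323536 -0.03453161  0.26436386] [0.09925103 0.52813648 0.80661343 0.24616228] 0.03731802172504474
side tub1 [([0.454, 0.038, -0.004], 0.84), ([0.649, -0.01, 0.048], 0.78), ([0.496, -0.182, 0.002], 0.72), ([0.551, -0.482, 0.003], 0.68), ([0.506, -0.622, -0.001], 0.66), ([0.394, 0.216, 0.002], 0.64), ([0.201, -0.368, 0.001], 0.48)]
side tub1_bar [([0.554, -0.477, 0.137], 0.88), ([0.496, -0.18, 0.141], 0.83), ([0.63, 0.196, 0.001], 0.71), ([0.503, -0.619, 0.143], 0.59)]
top tub1 [([0.395, 0.215, 0.004], 0.95), ([0.548, -0.473, 0.001], 0.89), ([0.202, -0.369, -0.001], 0.79), ([0.649, -0.009, 0.046], 0.71), ([0.455, 0.034, 0.0], 0.56), ([0.496, -0.176, -0.003], 0.44)]
top tub1_bar [([0.504, -0.621, 0.14], 0.85), ([0.55, -0.475, 0.141], 0.81), ([0.2, -0.374, 0.141], 0.75), ([0.495, -0.18, 0.144], 0.42), ([0.453, 0.037, 0.142], 0.2)]
```

View pics/s9.png

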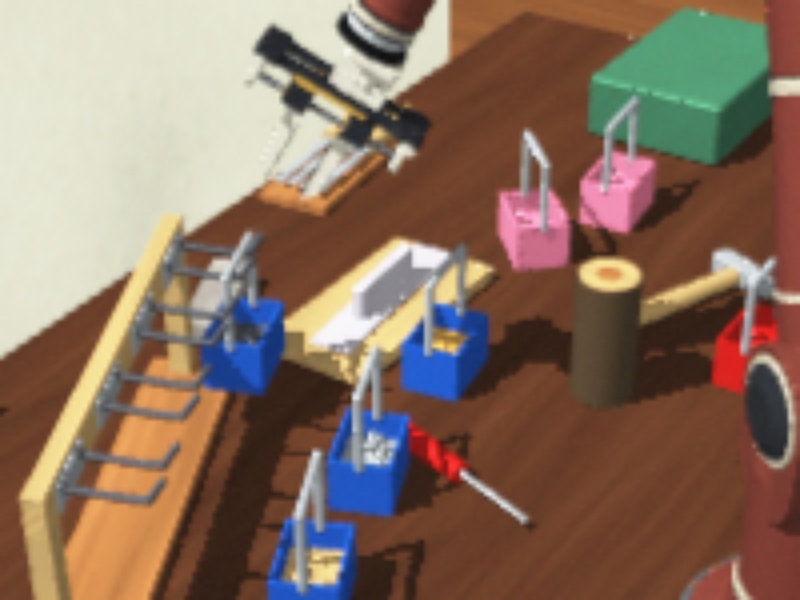

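Tub 1 of 4 hangs level on hook 4 (picture 245,300), and all else is in place. Working out the next move, to the tub at (0.4515, 0.036).

```bash
cat >> h.py <<'E'
def delta(xyz,yaw,n):
    s=bot.read_state();q=s["tool_rot"];c=R.from_quat([q[1],q[2],q[3],q[0]]);h=np.radians((yaw+90)/2)
    r=(R.from_quat([np.cos(h),np.sin(h),0,0])*c.inv()).as_rotvec()
    print("deg",np.degrees(np.linalg.norm(r)),"per row",((np.array(xyz)-s["tcp_pos"])/.15/n).round(4),(r/np.pi/n).round(4))
E
python3 -c "from h import *;delta([.4515,.036,.24],22.3,10)"
```

```text
deg 30.523126209795873 per row [-0.1067  0.0455 -0.0125] [-0.0098  0.0138 -0.0007]
```

Emit:
servo_tool --steps '[-0.107,0.0455,-0.0125,-0.0098,0.0138,-0.0007,-0.107,0.0455,-0.0125,-0.0098,0.0138,-0.0007,-0.107,0.0455,-0.0125,-0.0098,0.0138,-0.0007,-0.107,0.0455,-0.0125,-0.0098,0.0138,-0.0007,-0.107,0.0455,-0.0125,-0.0098,0.0138,-0.0007]' --jaw -0.2 --grip_force 50

```text
time_s: 22.57
tcp_pos: [0.5309, 0.002, 0.2502]
tool_rot: [0.048, 0.547, 0.827, 0.123]
force: [0.3, 0.7, -0.2]
gripper_width: 0.0372
grasp_force: 0.0
```

Emit:
servo_tool --steps '[-0.107,0.0455,-0.0125,-0.0098,0.0138,-0.0007,-0.107,0.0455,-0.0125,-0.0098,0.0138,-0.0007,-0.107,0.0455,-0.0125,-0.0098,0.0138,-0.0007,-0.107,0.0455,-0.0125,-0.0098,0.0138,-0.0007,-0.107,0.0455,-0.0125,-0.0098,0.0138,-0.0007]'

```text
time_s: 22.98
tcp_pos: [0.4507, 0.0362, 0.2409]
tool_rot: [0.001, 0.556, 0.831, -0.001]
force: [0.3, 0.2, 0.2]
gripper_width: 0.0373
grasp_force: 0.0
```

Emit:
servo_tool --steps '[0,0,0,0,0,0,0,0,0,0,0,0]'

```text
time_s: 23.15
tcp_pos: [0.4517, 0.0364, 0.2409]
tool_rot: [0.002, 0.555, 0.832, 0.0]
force: [0.6, -0.2, -0.1]
gripper_width: 0.037
grasp_force: 0.0
```

```bash
python3 -c "from h import *;delta([.4515,.036,.098],22.3,1);bar(22)"
```

```text
deg 0.36518209525411705 per row [-0.0015 -0.0024 -0.9527] [ 0.0004  0.0012 -0.0016]
side tub1 [([0.453, 0.038, -0.003], 0.81)]
side tub1_bar [([0.452, 0.041, -0.001], 0.53), ([0.452, 0.035, 0.138], 0.25)]
top tub1 []
top tub1_bar []
```

Down, close, gentle lift.

Emit:
servo_tool --steps '[0,0,-0.15,0,0,0,0,0,-0.25,0,0,0,0,0,-0.25,0,0,0,0,0,-0.2,0,0,0,0,0,-0.1,0,0,0]'

```text
time_s: 23.92
tcp_pos: [0.4495, 0.0344, 0.0957]
tool_rot: [-0.0, 0.557, 0.831, -0.002]
force: [-0.5, -0.1, -0.1]
gripper_width: 0.0372
grasp_force: 0.0
```

Emit:
servo_tool --steps '[0,0,0,0,0,0,0,0,0,0,0,0,0,0,0,0,0,0,0,0,0,0,0,0,0,0,0,0,0,0]' --jaw -1

```text
time_s: 24.33
tcp_pos: [0.4529, 0.0355, 0.1002]
tool_rot: [0.003, 0.556, 0.831, 0.001]
force: [0.1, -0.1, 1.4]
gripper_width: 0.0088
grasp_force: 50.2
```

Emit:
servo_tool --steps '[0,0,0,0,0,0,0,0,0,0,0,0,0,0,0,0,0,0,0,0,0,0,0,0,0,0,0,0,0,0]'

```text
time_s: 24.75
tcp_pos: [0.4535, 0.0358, 0.1]
tool_rot: [0.004, 0.556, 0.831, 0.002]
force: [1.1, -0.5, 5.8]
gripper_width: 0.0086
grasp_force: 50.0
```

```bash
python3 -c "from h import *;tilt(22.3)"
```

```text
[0.4535 0.0358 0.1   ] F [ 1.1 -0.5  5.8] w 0.0086 tub 357 [ 16.  11. -99.] x [-31. 137.] z [-139.  -39.]
```

Emit:
servo_tool --steps '[0,0,0.03,0,0,0,0,0,0.08,0,0,0,0,0,0.12,0,0,0,0,0,0.15,0,0,0,0,0,0.15,0,0,0]'

```text
time_s: 25.22
tcp_pos: [0.4494, 0.035, 0.1782]
tool_rot: [0.0, 0.556, 0.831, -0.001]
force: [-0.3, -0.6, -2.6]
gripper_width: 0.0088
grasp_force: 50.0
```

Emit:
servo_tool --steps '[0,0,0.12,0,0,0,0,0,0.08,0,0,0,0,0,0.03,0,0,0,0,0,0,0,0,0]'

```text
time_s: 25.55
tcp_pos: [0.4511, 0.0352, 0.2132]
tool_rot: [0.002, 0.556, 0.831, -0.0]
force: [0.6, 0.6, -2.8]
gripper_width: 0.0085
grasp_force: 50.0
```

```bash
python3 -c "from h import *;tilt(22.3);bar(22)"
```

```text
[0.4511 0.0352 0.2132] F [ 0.6  0.6 -2.8] w 0.0085 tub 388 [  12.   12. -112.] x [-32. 138.] z [-187.  -79.]
side tub1 [([0.449, 0.038, 0.11], 0.75)]
side tub1_bar []
top tub1 [([0.45, 0.032, 0.11], 0.39)]
top tub1_bar []
bar pts 1 33 top z 0.258 [0.436 0.073 0.254]
```

Emit:
servo_tool --steps '[0.021,0.0105,-0.0267,0,0,0.0033,0.053,0.026,-0.0267,0,0,0.0033,0.0845,0.042,-0.0267,0,0,0.0033,0.1056,0.0524,-0.0267,0,0,0.0033,0.1056,0.0524,-0.0267,0,0,0.0033]'

```text
time_s: 26.37
tcp_pos: [0.5081, 0.0634, 0.1921]
tool_rot: [0.002, 0.534, 0.845, 0.0]
force: [0.6, -0.6, -2.0]
gripper_width: 0.0088
grasp_force: 50.0
```

```bash
python3 -c "from h import *;tilt(25.3);bar()"
```

```text
[0.5081 0.0634 0.1921] F [ 0.6 -0.6 -2. ] w 0.0088 tub 508 [  31.  -12. -121.] x [-32. 126.] z [-176.  -80.]
side tub1 [([0.514, 0.071, 0.089], 0.73)]
side tub1_bar []
top tub1 [([0.508, 0.059, 0.088], 0.63)]
top tub1_bar []
bar pts 1 33 top z 0.24 [0.491 0.096 0.235]
bar pts -1 1 top z 0.236 [0.521 0.043 0.236]
```

Emit:
servo_tool --steps '[0.0475,0.0235,0,0,0,0,0.095,0.047,0,0,0,0,0.095,0.047,0,0,0,0,0.095,0.047,0,0,0,0,0.095,0.047,0,0,0,0]'

```text
time_s: 27.18
tcp_pos: [0.5721, 0.0948, 0.1931]
tool_rot: [0.002, 0.535, 0.845, 0.0]
force: [0.3, 0.7, -2.1]
gripper_width: 0.0088
grasp_force: 50.0
```

Emit:
servo_tool --steps '[0.095,0.047,0,0,0,0,0.0475,0.0235,0,0,0,0,0,0,0,0,0,0,0,0,0,0,0,0]'

```text
time_s: 27.52
tcp_pos: [0.592, 0.105, 0.1925]
tool_rot: [0.002, 0.534, 0.845, -0.0]
force: [-0.4, -0.2, -2.1]
gripper_width: 0.0085
grasp_force: 50.0
```

```bash
python3 -c "from h import *;tilt(25.3);bar()"
```

```text
[0.592  0.105  0.1925] F [-0.4 -0.2 -2.1] w 0.0085 tub 325 [  -9.    9. -109.] x [-31.  33.] z [-170.  -79.]
side tub1 [([0.59, 0.106, 0.089], 0.64)]
side tub1_bar []
top tub1 [([0.591, 0.102, 0.095], 0.61)]
top tub1_bar []
bar pts 1 43 top z 0.24 [0.575 0.142 0.235]
bar pts -1 3 top z 0.205 [0.587 0.075 0.2  ]
```

Emit:
servo_tool --steps '[0.006,0.003,-0.05,0,0,0,0.006,0.003,-0.08,0,0,0,0,0,-0.07,0,0,0,0,0,-0.04,0,0,0,0,0,-0.01,0,0,0]'

```text
time_s: 28.33
tcp_pos: [0.5928, 0.1054, 0.1528]
tool_rot: [0.0, 0.534, 0.845, -0.002]
force: [-0.1, -0.5, -2.5]
gripper_width: 0.0085
grasp_force: 50.0
```

Emit:
servo_tool --steps '[0,0,-0.01,0,0,0,0,0,-0.01,0,0,0,0,0,0,0,0,0]'

```text
time_s: 28.58
tcp_pos: [0.5944, 0.1062, 0.1523]
tool_rot: [0.002, 0.534, 0.845, 0.0]
force: [-0.1, -0.5, -1.8]
gripper_width: 0.0082
grasp_force: 50.0
```

Emit:
servo_tool --steps '[0,0,-0.01,0,0,0,0,0,-0.01,0,0,0,0,0,0,0,0,0]'

```text
time_s: 28.83
tcp_pos: [0.5947, 0.1062, 0.1499]
tool_rot: [0.003, 0.535, 0.845, 0.001]
force: [0.3, -0.5, 0.3]
gripper_width: 0.0089
grasp_force: 50.0
```

Emit:
servo_tool --steps '[0,0,-0.01,0,0,0,0,0,0,0,0,0]'

```text
time_s: 29.0
tcp_pos: [0.5948, 0.1063, 0.1496]
tool_rot: [0.003, 0.535, 0.845, 0.001]
force: [-1.4, -0.1, 6.1]
gripper_width: 0.0086
grasp_force: 50.0
```

Emit:
servo_tool --steps '[0,0,0,0,0,0,0,0,0,0,0,0,0,0,0,0,0,0,0,0,0,0,0,0,0,0,0,0,0,0]' --jaw -0.2

```text
time_s: 29.42
tcp_pos: [0.5943, 0.1061, 0.1476]
tool_rot: [0.002, 0.535, 0.845, 0.0]
force: [-0.3, -1.2, -0.8]
gripper_width: 0.0356
grasp_force: 0.0
```

Emit:
servo_tool --steps '[0,0,0.05,0,0,0,0,0,0.15,0,0,0,0,0,0.2,0,0,0,0,0,0.2,0,0,0,0,0,0.1,0,0,0]'

```text
time_s: 29.83
tcp_pos: [0.5958, 0.1071, 0.2573]
tool_rot: [0.004, 0.534, 0.845, 0.003]
force: [0.6, 0.5, -0.1]
gripper_width: 0.0371
grasp_force: 0.0
```

```bash
python3 -c "from h import *;bar();delta([.394,.2155,.24],25,8)"
```

```text
side tub1 [([0.596, 0.107, 0.048], 0.95)]
side tub1_bar []
top tub1 [([0.594, 0.104, 0.049], 0.57)]
top tub1_bar []
deg 0.41214878089067336 per row [-0.1661  0.0916 -0.0092] [ 0.0001  0.     -0.0003]
```

Second tub hangs. Next tub at (0.394, 0.2155).

Emit:
servo_tool --steps '[-0.166,0.0916,-0.009,0,0,0,-0.166,0.0916,-0.009,0,0,0,-0.166,0.0916,-0.009,0,0,0,-0.166,0.0916,-0.009,0,0,0,-0.166,0.0916,-0.009,0,0,0]'

```text
time_s: 30.6
tcp_pos: [0.4679, 0.1749, 0.2448]
tool_rot: [0.001, 0.535, 0.845, -0.001]
force: [-0.6, 0.4, 0.6]
gripper_width: 0.0376
grasp_force: 0.0
```

Emit:
servo_tool --steps '[-0.166,0.0916,-0.009,0,0,0,-0.166,0.0916,-0.009,0,0,0,-0.166,0.0916,-0.009,0,0,0,0,0,0,0,0,0,0,0,0,0,0,0]'

```text
time_s: 31.02
tcp_pos: [0.3935, 0.2164, 0.2415]
tool_rot: [0.002, 0.533, 0.846, -0.001]
force: [1.0, 0.0, -0.5]
gripper_width: 0.037
grasp_force: 0.0
```

```bash
python3 -c "from h import *;delta([.394,.2155,.098],25,1);bar(25)"
```

```text
deg 0.6298768290633122 per row [ 0.0034 -0.006  -0.9564] [ 0.001   0.0007 -0.0033]
side tub1 [([0.392, 0.218, 0.005], 0.55)]
side tub1_bar []
top tub1 [([0.396, 0.216, 0.001], 0.46)]
top tub1_bar []
```

Emit:
servo_tool --steps '[0,0,-0.15,0,0,0,0,0,-0.25,0,0,0,0,0,-0.25,0,0,0,0,0,-0.2,0,0,0,0,0,-0.1,0,0,0]'

```text
time_s: 31.78
tcp_pos: [0.3936, 0.2143, 0.0962]
tool_rot: [0.001, 0.535, 0.845, -0.002]
force: [0.3, -0.0, 1.5]
gripper_width: 0.0371
grasp_force: 0.0
```

Emit:
servo_tool --steps '[0,0,0,0,0,0,0,0,0,0,0,0,0,0,0,0,0,0,0,0,0,0,0,0,0,0,0,0,0,0]' --jaw -1

```text
time_s: 32.2
tcp_pos: [0.396, 0.2165, 0.1008]
tool_rot: [0.003, 0.535, 0.845, 0.001]
force: [-1.0, -0.4, 1.5]
gripper_width: 0.0089
grasp_force: 50.2
```

Emit:
servo_tool --steps '[0,0,0,0,0,0,0,0,0,0,0,0,0,0,0,0,0,0]'

```text
time_s: 32.45
tcp_pos: [0.3959, 0.2164, 0.1007]
tool_rot: [0.003, 0.535, 0.845, 0.001]
force: [-0.6, -1.1, 6.3]
gripper_width: 0.0088
grasp_force: 50.0
```

Emit:
servo_tool --steps '[0,0,0.03,0,0,0,0,0,0.08,0,0,0,0,0,0.12,0,0,0,0,0,0.12,0,0,0,0,0,0.12,0,0,0]'

```text
time_s: 32.87
tcp_pos: [0.3945, 0.2156, 0.1707]
tool_rot: [0.002, 0.534, 0.845, -0.0]
force: [1.0, -0.8, -1.8]
gripper_width: 0.0087
grasp_force: 50.0
```

Emit:
servo_tool --steps '[0,0,0.1,0,0,0,0,0,0.05,0,0,0,0,0,0.02,0,0,0,0,0,0,0,0,0]'

```text
time_s: 33.2
tcp_pos: [0.3951, 0.2158, 0.1957]
tool_rot: [0.002, 0.535, 0.845, 0.0]
force: [0.2, 0.5, -1.6]
gripper_width: 0.0084
grasp_force: 50.0
```

```bash
python3 -c "from h import *;tilt(25);bar(25)
for k in('log_short','chuck','bowl'): print(k,[(np.round(r['centre'],3).tolist(),round(r['confidence'],2)) for r in eyes.pinpoint('top',k)][:2])"
```

```text
[0.3951 0.2158 0.1957] F [ 0.2  0.5 -1.6] w 0.0084 tub 405 [  -1.   20. -104.] x [-32.  33.] z [-139.  -79.]
side tub1 [([0.394, 0.216, 0.099], 0.7)]
side tub1_bar []
top tub1 [([0.394, 0.216, 0.096], 0.55)]
top tub1_bar []
bar pts 1 42 top z 0.241 [0.378 0.252 0.237]
log_short [([0.35, 0.409, 0.001], 0.87)]
chuck [([0.278, 0.302, -0.002], 0.63)]
bowl [([0.428, 0.577, 0.001], 0.93)]
```

Emit:
servo_tool --steps '[0.004,0.031,0,0,0,0,0.01,0.072,0,0,0,0,0.014,0.103,0,0,0,0,0.014,0.103,0,0,0,0,0.014,0.103,0,0,0,0]'

```text
time_s: 34.17
tcp_pos: [0.4036, 0.2797, 0.1956]
tool_rot: [0.002, 0.534, 0.845, 0.001]
force: [1.3, 0.1, -1.6]
gripper_width: 0.0085
grasp_force: 50.0
```

Emit:
servo_tool --steps '[0.01,0.072,0,0,0,0,0.004,0.031,0,0,0,0,0,0,0,0,0,0,0,0,0,0,0,0]'

```text
time_s: 34.5
tcp_pos: [0.4054, 0.2929, 0.1953]
tool_rot: [0.002, 0.534, 0.845, -0.0]
force: [-0.3, -0.7, -1.9]
gripper_width: 0.0086
grasp_force: 50.0
```

```bash
python3 -c "from h import *;tilt(25);bar(25)"
```

```text
[0.4054 0.2929 0.1953] F [-0.3 -0.7 -1.9] w 0.0086 tub 443 [  -2.   19. -105.] x [-32.  33.] z [-140.  -80.]
side tub1 [([0.402, 0.295, 0.101], 0.57)]
side tub1_bar [([0.405, 0.291, 0.097], 0.6)]
top tub1 [([0.403, 0.291, 0.097], 0.39)]
top tub1_bar []
bar pts 1 44 top z 0.24 [0.39  0.33  0.236]
```

Emit:
servo_tool --steps '[0.027,0.013,0,0,0,0,0.064,0.03,0,0,0,0,0.091,0.043,0,0,0,0,0.091,0.043,0,0,0,0,0.091,0.043,0,0,0,0]'

```text
time_s: 35.32
tcp_pos: [0.4612, 0.3193, 0.1955]
tool_rot: [0.002, 0.535, 0.845, 0.0]
force: [-0.5, -0.3, -2.2]
gripper_width: 0.0086
grasp_force: 50.0
```

Emit:
servo_tool --steps '[0.091,0.043,0,0,0,0,0.064,0.03,0,0,0,0,0.03,0.016,0,0,0,0,0,0,0,0,0,0,0,0,0,0,0,0]'

```text
time_s: 35.73
tcp_pos: [0.4875, 0.3323, 0.1952]
tool_rot: [0.002, 0.534, 0.845, -0.0]
force: [-0.3, -0.8, -2.3]
gripper_width: 0.0085
grasp_force: 50.0
```

```bash
python3 -c "from h import *;tilt(25.3);bar()"
```

```text
[0.4875 0.3323 0.1952] F [-0.3 -0.8 -2.3] w 0.0085 tub 412 [  -6.   19. -105.] x [-32.  31.] z [-138.  -80.]
side tub1 []
side tub1_bar []
top tub1 []
top tub1_bar []
bar pts 1 50 top z 0.243 [0.472 0.367 0.238]
bar pts -1 4 top z 0.204 [0.479 0.302 0.2  ]
```

Emit:
servo_tool --steps '[0,0,-0.05,0,0,0,0,0,-0.08,0,0,0,0,0,-0.08,0,0,0,0,0,-0.06,0,0,0,0,0,-0.02,0,0,0]'

```text
time_s: 36.55
tcp_pos: [0.4871, 0.3314, 0.1504]
tool_rot: [0.002, 0.535, 0.845, -0.002]
force: [-3.7, -2.7, 7.7]
gripper_width: 0.0087
grasp_force: 50.0
```

Emit:
servo_tool --steps '[0,0,-0.01,0,0,0,0,0,-0.01,0,0,0,0,0,0,0,0,0]'

```text
time_s: 36.8
tcp_pos: [0.4873, 0.3316, 0.1504]
tool_rot: [0.002, 0.535, 0.845, -0.001]
force: [-2.9, -3.1, 5.8]
gripper_width: 0.0086
grasp_force: 50.0
```

Emit:
servo_tool --steps '[0,0,-0.01,0,0,0,0,0,0,0,0,0]'

```text
time_s: 36.97
tcp_pos: [0.4875, 0.3318, 0.1502]
tool_rot: [0.003, 0.535, 0.845, -0.0]
force: [-3.9, -4.2, 11.2]
gripper_width: 0.0087
grasp_force: 50.0
```

Emit:
servo_tool --steps '[0,0,0,0,0,0,0,0,0,0,0,0,0,0,0,0,0,0,0,0,0,0,0,0,0,0,0,0,0,0]' --jaw -0.2

```text
time_s: 37.38
tcp_pos: [0.4881, 0.3326, 0.1474]
tool_rot: [0.002, 0.535, 0.845, 0.0]
force: [-1.4, -0.6, 0.2]
gripper_width: 0.0355
grasp_force: 0.0
```

Emit:
servo_tool --steps '[0,0,0.05,0,0,0,0,0,0.15,0,0,0,0,0,0.25,0,0,0,0,0,0.25,0,0,0,0,0,0.2,0,0,0]'

```text
time_s: 37.8
tcp_pos: [0.4881, 0.3331, 0.2858]
tool_rot: [0.002, 0.534, 0.845, 0.002]
force: [-0.2, 0.9, 0.1]
gripper_width: 0.0372
grasp_force: 0.0
```

```bash
python3 -c "from h import *;bar()
for n in('side','top'):
  for k in('tub1','straightedge'): print(k,[(np.round(r['centre'],3).tolist(),round(r['confidence'],2)) for r in eyes.pinpoint(n,k)])
delta([.4945,-.1795,.24],9.1,16)"
```

```text
side tub1 [([0.488, 0.332, 0.054], 0.95)]
side tub1_bar []
top tub1 [([0.488, 0.33, 0.05], 0.42)]
top tub1_bar []
tub1 [([0.494, -0.183, 0.004], 0.93), ([0.593, 0.112, 0.048], 0.88), ([0.487, 0.331, 0.052], 0.83), ([0.55, -0.479, -0.0], 0.8), ([0.204, -0.369, 0.002], 0.65), ([0.648, -0.01, 0.052], 0.59), ([0.506, -0.624, -0.003], 0.53)]
straightedge [([0.633, -0.215, 0.018], 0.6)]
tub1 [([0.596, 0.104, 0.05], 0.97), ([0.549, -0.475, 0.004], 0.82), ([0.648, -0.01, 0.049], 0.76), ([0.199, -0.364, -0.003], 0.67), ([0.498, -0.179, -0.002], 0.64), ([0.509, -0.618, -0.001], 0.58), ([0.488, 0.33, 0.05], 0.42)]
straightedge [([0.333, -0.246, 0.002], 0.74), ([0.634, -0.215, 0.015], 0.7), ([0.593, 0.108, 0.189], 0.18)]
deg 16.28415968617099 per row [ 0.0029 -0.2131 -0.0173] [ 0.0001  0.     -0.0057]
```

Three hung; the straightedge has shifted to y≈-0.215. Going to the last tub.

Emit:
servo_tool --steps '[0.003,-0.213,-0.0173,0,0,-0.0057,0.003,-0.213,-0.0173,0,0,-0.0057,0.003,-0.213,-0.0173,0,0,-0.0057,0.003,-0.213,-0.0173,0,0,-0.0057,0.003,-0.213,-0.0173,0,0,-0.0057]'

```text
time_s: 38.77
tcp_pos: [0.4899, 0.1711, 0.269]
tool_rot: [0.002, 0.572, 0.82, -0.0]
force: [0.8, 0.5, -0.3]
gripper_width: 0.0371
grasp_force: 0.0
```

Emit:
servo_tool --steps '[0.003,-0.213,-0.0173,0,0,-0.0057,0.003,-0.213,-0.0173,0,0,-0.0057,0.003,-0.213,-0.0173,0,0,-0.0057,0.003,-0.213,-0.0173,0,0,-0.0057,0.003,-0.213,-0.0173,0,0,-0.0057]'

```text
time_s: 39.18
tcp_pos: [0.4921, 0.0113, 0.2563]
tool_rot: [0.002, 0.608, 0.794, -0.0]
force: [1.4, 0.5, 0.2]
gripper_width: 0.0371
grasp_force: 0.0
```

Emit:
servo_tool --steps '[0.003,-0.213,-0.0173,0,0,-0.0057,0.003,-0.213,-0.0173,0,0,-0.0057,0.003,-0.213,-0.0173,0,0,-0.0057,0.003,-0.213,-0.0173,0,0,-0.0057,0.003,-0.213,-0.0173,0,0,-0.0057]'

```text
time_s: 39.6
tcp_pos: [0.4943, -0.1484, 0.2432]
tool_rot: [0.002, 0.643, 0.766, -0.0]
force: [0.1, 0.4, -0.1]
gripper_width: 0.0369
grasp_force: 0.0
```

Emit:
servo_tool --steps '[0.003,-0.213,-0.0173,0,0,-0.0057,0,0,0,0,0,0,0,0,0,0,0,0]'

```text
time_s: 39.85
tcp_pos: [0.4944, -0.1811, 0.2401]
tool_rot: [0.001, 0.652, 0.759, -0.001]
force: [0.2, 1.3, -0.5]
gripper_width: 0.037
grasp_force: 0.0
```

```bash
python3 -c "from h import *;delta([.4945,-.1795,.098],9.1,1);bar(9)"
```

```text
deg 0.45240175766051766 per row [ 5.000e-04  1.050e-02 -9.473e-01] [0.0009 0.0004 0.0023]
side tub1 [([0.496, -0.179, 0.002], 0.96)]
side tub1_bar [([0.495, -0.179, 0.142], 0.93)]
top tub1 [([0.499, -0.178, 0.0], 0.88)]
top tub1_bar [([0.495, -0.18, 0.145], 0.79)]
bar pts 1 5 top z 0.309 [ 0.458 -0.164  0.304]
```

Emit:
servo_tool --steps '[0,0,-0.15,0,0,0,0,0,-0.25,0,0,0,0,0,-0.25,0,0,0,0,0,-0.2,0,0,0,0,0,-0.1,0,0,0]'

```text
time_s: 40.62
tcp_pos: [0.4928, -0.1777, 0.0951]
tool_rot: [-0.001, 0.649, 0.761, -0.001]
force: [-0.4, -0.3, 0.7]
gripper_width: 0.0372
grasp_force: 0.0
```

Emit:
servo_tool --steps '[0,0,0,0,0,0,0,0,0,0,0,0,0,0,0,0,0,0,0,0,0,0,0,0,0,0,0,0,0,0]' --jaw -1

```text
time_s: 41.03
tcp_pos: [0.4964, -0.1791, 0.1001]
tool_rot: [0.004, 0.65, 0.76, 0.0]
force: [-0.0, -0.4, 0.5]
gripper_width: 0.009
grasp_force: 50.2
```

Emit:
servo_tool --steps '[0,0,0,0,0,0,0,0,0,0,0,0,0,0,0,0,0,0]'

```text
time_s: 41.28
tcp_pos: [0.4965, -0.179, 0.1]
tool_rot: [0.004, 0.65, 0.76, 0.001]
force: [-0.6, -0.1, 6.1]
gripper_width: 0.0087
grasp_force: 50.0
```

Emit:
servo_tool --steps '[0,0,0.03,0,0,0,0,0,0.08,0,0,0,0,0,0.12,0,0,0,0,0,0.12,0,0,0,0,0,0.12,0,0,0]'

```text
time_s: 41.7
tcp_pos: [0.4939, -0.1787, 0.1692]
tool_rot: [0.001, 0.65, 0.76, -0.001]
force: [0.2, -0.5, -3.1]
gripper_width: 0.0083
grasp_force: 50.0
```

Emit:
servo_tool --steps '[0,0,0.1,0,0,0,0,0,0.05,0,0,0,0,0,0.02,0,0,0,0,0,0,0,0,0]'

```text
time_s: 42.03
tcp_pos: [0.4948, -0.1789, 0.1945]
tool_rot: [0.002, 0.65, 0.76, -0.0]
force: [0.5, -1.2, -1.4]
gripper_width: 0.009
grasp_force: 50.0
```

```bash
python3 -c "from h import *;tilt(9);bar(9);delta([.458,.180,.196],25.3,17)"
```

```text
[ 0.4948 -0.1789  0.1945] F [ 0.5 -1.2 -1.4] w 0.009 tub 305 [  -7.   17. -105.] x [-33.  32.] z [-137.  -80.]
side tub1 [([0.493, -0.181, 0.095], 0.73)]
side tub1_bar [([0.496, -0.181, 0.234], 0.57), ([0.496, -0.183, 0.095], 0.54)]
top tub1 [([0.496, -0.178, 0.096], 0.54)]
top tub1_bar [([0.492, -0.179, 0.24], 0.5)]
bar pts 1 34 top z 0.24 [ 0.489 -0.139  0.234]
bar pts -1 2 top z 0.198 [ 0.502 -0.222  0.197]
deg 16.333843517674172 per row [-0.0144  0.1407  0.0008] [0.     0.     0.0053]
```

Emit:
servo_tool --steps '[-0.004,0.035,0,0,0,0.0013,-0.007,0.07,0,0,0,0.0026,-0.011,0.105,0,0,0,0.004,-0.0144,0.141,0,0,0,0.0053,-0.0144,0.141,0,0,0,0.0053]'

```text
time_s: 42.85
tcp_pos: [0.4871, -0.1025, 0.1946]
tool_rot: [0.002, 0.627, 0.779, 0.0]
force: [0.1, 0.5, -1.4]
gripper_width: 0.0084
grasp_force: 50.0
```

Emit:
servo_tool --steps '[-0.0144,0.141,0,0,0,0.0053,-0.0144,0.141,0,0,0,0.0053,-0.0144,0.141,0,0,0,0.0053,-0.0144,0.141,0,0,0,0.0053,-0.0144,0.141,0,0,0,0.0053]'

```text
time_s: 43.27
tcp_pos: [0.4757, 0.0038, 0.1948]
tool_rot: [0.002, 0.593, 0.805, 0.0]
force: [1.2, -0.9, -1.1]
gripper_width: 0.0084
grasp_force: 50.0
```

Emit:
servo_tool --steps '[-0.0144,0.141,0,0,0,0.0053,-0.0144,0.141,0,0,0,0.0053,-0.0144,0.141,0,0,0,0.0053,-0.0144,0.141,0,0,0,0.0053,-0.0144,0.141,0,0,0,0.0053]'

```text
time_s: 43.68
tcp_pos: [0.4645, 0.1093, 0.1948]
tool_rot: [0.002, 0.559, 0.829, 0.0]
force: [-0.1, 0.3, -1.0]
gripper_width: 0.0088
grasp_force: 50.0
```

Emit:
servo_tool --steps '[-0.0144,0.141,0,0,0,0.0053,-0.0144,0.141,0,0,0,0.0053,-0.011,0.105,0,0,0,0.004,-0.007,0.07,0,0,0,0.0026,-0.004,0.035,0,0,0,0.0013]'

```text
time_s: 44.1
tcp_pos: [0.4569, 0.1833, 0.1948]
tool_rot: [0.002, 0.534, 0.845, 0.001]
force: [0.1, 0.0, -2.1]
gripper_width: 0.0086
grasp_force: 50.0
```

Emit:
servo_tool --steps '[0,0,0,0,0,0,0,0,0,0,0,0]'

```text
time_s: 44.27
tcp_pos: [0.4581, 0.1797, 0.1944]
tool_rot: [0.002, 0.536, 0.844, -0.0]
force: [-0.5, -0.9, -0.9]
gripper_width: 0.0088
grasp_force: 50.0
```

```bash
python3 -c "from h import *;tilt(25.3);bar();delta([.5402,.2187,.195],25.3,6)"
```

```text
[0.4581 0.1797 0.1944] F [-0.5 -0.9 -0.9] w 0.0088 tub 646 [  36.    4. -122.] x [-31. 119.] z [-178.  -79.]
side tub1 [([0.458, 0.18, 0.096], 0.76)]
side tub1_bar [([0.456, 0.178, 0.235], 0.94)]
top tub1 []
top tub1_bar []
bar pts 1 37 top z 0.244 [0.443 0.215 0.237]
deg 0.31052863663909014 per row [0.0909 0.0432 0.0006] [0.0001 0.0002 0.0002]
```

Upright and in line with hook 2. Insert and lower.

Emit:
servo_tool --steps '[0.027,0.013,0,0,0,0,0.064,0.03,0,0,0,0,0.091,0.043,0,0,0,0,0.091,0.043,0,0,0,0,0.091,0.043,0,0,0,0]'

```text
time_s: 45.08
tcp_pos: [0.5139, 0.2063, 0.1945]
tool_rot: [0.002, 0.536, 0.844, 0.0]
force: [-0.4, -0.0, -1.8]
gripper_width: 0.0085
grasp_force: 50.0
```

Emit:
servo_tool --steps '[0.091,0.043,0,0,0,0,0.064,0.03,0,0,0,0,0.03,0.016,0,0,0,0,0,0,0,0,0,0,0,0,0,0,0,0]'

```text
time_s: 45.5
tcp_pos: [0.5402, 0.2193, 0.1942]
tool_rot: [0.002, 0.536, 0.844, -0.0]
force: [-0.9, -0.3, -1.6]
gripper_width: 0.0083
grasp_force: 50.0
```

```bash
python3 -c "from h import *;tilt(25.3);bar()"
```

```text
[0.5402 0.2193 0.1942] F [-0.9 -0.3 -1.6] w 0.0083 tub 428 [ -12.   20. -118.] x [-32.  32.] z [-172.  -80.]
side tub1 [([0.541, 0.219, 0.097], 0.97)]
side tub1_bar [([0.54, 0.218, 0.237], 0.9)]
top tub1 []
top tub1_bar []
bar pts 1 45 top z 0.242 [0.523 0.257 0.237]
bar pts -1 5 top z 0.206 [0.533 0.188 0.202]
```

Emit:
servo_tool --steps '[0,0,-0.05,0,0,0,0,0,-0.08,0,0,0,0,0,-0.08,0,0,0,0,0,-0.05,0,0,0,0,0,-0.02,0,0,0]'

```text
time_s: 46.32
tcp_pos: [0.5397, 0.2188, 0.1508]
tool_rot: [0.001, 0.536, 0.844, -0.001]
force: [-0.2, 0.7, -2.6]
gripper_width: 0.0086
grasp_force: 50.0
```

Emit:
servo_tool --steps '[0,0,-0.01,0,0,0,0,0,0,0,0,0]'

```text
time_s: 46.48
tcp_pos: [0.5407, 0.2195, 0.1509]
tool_rot: [0.002, 0.536, 0.844, 0.0]
force: [-0.1, -0.7, -0.8]
gripper_width: 0.0082
grasp_force: 50.0
```

Emit:
servo_tool --steps '[0,0,-0.01,0,0,0,0,0,-0.01,0,0,0,0,0,0,0,0,0]'

```text
time_s: 46.73
tcp_pos: [0.5413, 0.2199, 0.1497]
tool_rot: [0.003, 0.536, 0.844, 0.001]
force: [-1.5, -1.1, 3.3]
gripper_width: 0.0089
grasp_force: 50.0
```

Emit:
servo_tool --steps '[0,0,0,0,0,0,0,0,0,0,0,0,0,0,0,0,0,0,0,0,0,0,0,0,0,0,0,0,0,0]' --jaw -0.2

```text
time_s: 47.15
tcp_pos: [0.5407, 0.2194, 0.1479]
tool_rot: [0.002, 0.536, 0.844, 0.0]
force: [-1.1, 0.0, -0.2]
gripper_width: 0.0356
grasp_force: 0.0
```

Emit:
servo_tool --steps '[0,0,0.05,0,0,0,0,0,0.15,0,0,0,0,0,0.25,0,0,0,0,0,0.25,0,0,0,0,0,0.2,0,0,0]'

```text
time_s: 47.57
tcp_pos: [0.541, 0.2201, 0.2864]
tool_rot: [0.003, 0.536, 0.844, 0.002]
force: [0.9, 0.8, 0.1]
gripper_width: 0.0369
grasp_force: 0.0
```

Emit:
servo_tool --steps '[-0.1,-0.15,0,0,0,0,-0.1,-0.2,0,0,0,0,-0.1,-0.2,0,0,0,0,-0.05,-0.2,0,0,0,0,0,-0.2,0,0,0,0]'

```text
time_s: 47.98
tcp_pos: [0.4863, 0.0763, 0.2839]
tool_rot: [0.002, 0.535, 0.845, -0.0]
force: [-0.4, -0.2, -0.9]
gripper_width: 0.0371
grasp_force: 0.0
```

```bash
cat > se.py <<'E'
from h import *
np.set_printoptions(precision=4,suppress=True)
out=[]
for n in("top","side"):
    a,d=eyes.get_image(n); P=cloud(n,d)
    for k in("tub1","straightedge","board"): print(n,k,[(np.round(r["centre"],3).tolist(),round(r["confidence"],2)) for r in eyes.pinpoint(n,k)])
    for k in("straightedge","board"):
        for r in eyes.regions_of(n,k)[:1]:
            m=r["region"]&(d>0); Q=P[m]
            if k=="board": Q=Q[(Q[:,2]>.01)&(Q[:,2]<.03)]
            if len(Q)<20: continue
            c,(w,h),ang=cv2.minAreaRect(Q[:,:2].astype(np.float32)); print(n,k,len(Q),c,w,h,ang)
            if k=="straightedge":
                T=Q[Q[:,2]>np.percentile(Q[:,2],98)-.012]; print(" top z",np.percentile(Q[:,2],[2,50,98])); c,(w,h),ang=cv2.minAreaRect(T[:,:2].astype(np.float32)); print(" rib",len(T),T[:,2].mean(),c,w,h,ang)
    out.append(cv2.resize(a[140:220,320:440] if n=="top" else a[150:230,260:380],(400,267)))
    out.append(cv2.resize(a[100:240,170:350] if n=="top" else a[110:270,220:340],(400,320)))
cv2.imwrite("pics/se.png",np.vstack([np.hstack([out[0],out[2]]),np.hstack([out[1],out[3]])]))
E
python3 se.py
```

```text
top tub1 [([0.543, 0.221, 0.046], 0.83), ([0.65, -0.01, 0.048], 0.82), ([0.546, -0.479, 0.002], 0.78), ([0.201, -0.369, -0.003], 0.7), ([0.49, 0.331, 0.052], 0.65), ([0.508, -0.62, 0.001], 0.64)]
top straightedge [([0.63, -0.217, 0.014], 0.55)]
top board [([0.627, -0.243, 0.003], 0.9)]
top straightedge 895 (0.6297120451927185, -0.21446198225021362) 0.052507102489471436 0.2487606257200241 3.3541555404663086
 top z [0.0157 0.025  0.0668]
 rib 145 0.062142350175339534 (0.6298263072967529, -0.21708965301513672) 0.015755562111735344 0.11938411742448807 3.789924144744873
top board 1960 (0.6255872845649719, -0.24695411324501038) 0.27976441383361816 0.1427873969078064 89.66029357910156
side tub1 [([0.54, 0.216, 0.052], 0.9), ([0.55, -0.482, 0.003], 0.86), ([0.509, -0.62, -0.003], 0.86), ([0.204, -0.369, 0.0], 0.74), ([0.487, 0.331, 0.054], 0.62), ([0.592, 0.109, 0.047], 0.54)]
side straightedge [([0.631, -0.218, 0.017], 0.92), ([0.351, 0.406, 0.001], 0.25)]
side board [([0.631, -0.248, -0.001], 0.68), ([0.539, 0.22, 0.051], 0.39)]
side straightedge 332 (0.6297268271446228, -0.2080613076686859) 0.05373905226588249 0.24677594006061554 3.8317012786865234
 top z [0.0175 0.0258 0.0641]
 rib 50 0.05991607392965381 (0.6307703256607056, -0.2061089128255844) 0.016969744116067886 0.1173049658536911 5.534327030181885
side board 545 (0.6281551718711853, -0.24172843992710114) 0.2870842516422272 0.14905381202697754 89.00004577636719
```

View pics/se.png

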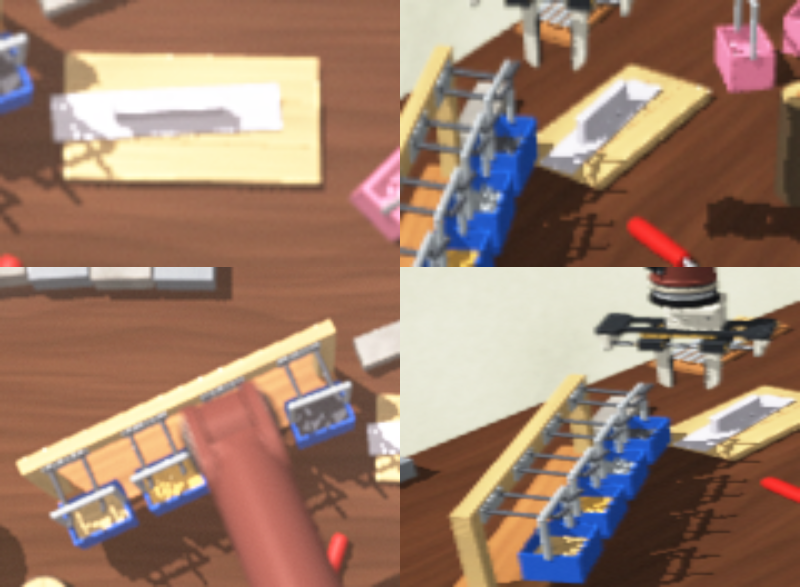

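All four tubs hang level on the hooks. The straightedge lies on the board at (0.630, -0.216), yaw about 3.5°. Measuring the board's front edge by a line fit while I plan the pick.

```bash
cat > edge.py <<'E'
from h import *
def ray(n,u,v,z):
    c=eyes.get_calibration(n);q=c["orientation"];M=R.from_quat([q[1],q[2],q[3],q[0]]).as_matrix()
    D=np.stack([(u-c["cx"])/c["fx"],-(v-c["cy"])/c["fy"],-np.ones_like(u)],-1)@M.T
    return np.array(c["position"])+D*((z-c["position"][2])/D[:,2])[:,None]
if __name__=="__main__":
    a,_=eyes.get_image("top");g=a[...,1].astype(float)
    us=[];vs=[]
    for u in range(343,414):
        col=g[182:206,u]; k=np.argmin(np.diff(col))   # strongest fall pale->dark
        w=np.clip(-np.diff(col)[max(0,k-2):k+3],0,None); us.append(u); vs.append(182.5+(np.arange(max(0,k-2),max(0,k-2)+len(w))*w).sum()/w.sum())
    us=np.array(us,float);vs=np.array(vs)
    p=np.polyfit(us,vs,1)
    for _ in range(4): k=np.abs(vs-np.polyval(p,us))<.6; p=np.polyfit(us[k],vs[k],1)
    for z in(0,.018):
        L=ray("top",np.array([345.,412.]),np.polyval(p,np.array([345.,412.])),z); print(z,k.sum(),L.round(4).tolist(),np.degrees(np.arctan2(-(L[0]-L[1])[0],(L[0]-L[1])[1])))
    print(g[185:203,375].astype(int))
E
python3 edge.py; python3 -c "from h import *;delta([.630,-.2165,.15],3.5,11)"
```

```text
0 71 [[0.5602, -0.1272, 0.0], [0.558, -0.3748, 0.0]] -0.522394350072315
0.018 71 [[0.5567, -0.1257, 0.018], [0.5545, -0.3705, 0.018]] -0.5223943500723112
[248 247 246 246 247 247 249 251 230 129  73  90 107 107 110 108 111 109]
deg 21.731368454352882 per row [ 0.086  -0.1782 -0.0806] [ 0.0001  0.0001 -0.011 ]
```

Emit:
servo_tool --steps '[0.086,-0.178,-0.02,0,0,-0.011,0.086,-0.178,-0.02,0,0,-0.011,0.086,-0.178,-0.02,0,0,-0.011,0.086,-0.178,-0.02,0,0,-0.011,0.086,-0.178,-0.02,0,0,-0.011]'

```text
time_s: 49.05
tcp_pos: [0.5532, -0.0577, 0.2678]
tool_rot: [0.002, 0.607, 0.794, -0.0]
force: [-0.4, 0.6, -0.3]
gripper_width: 0.0372
grasp_force: 0.0
```

Emit:
servo_tool --steps '[0.086,-0.178,-0.05,0,0,-0.011,0.086,-0.178,-0.1,0,0,-0.011,0.086,-0.178,-0.15,0,0,-0.011,0.086,-0.178,-0.15,0,0,-0.011,0.086,-0.178,-0.15,0,0,-0.011]'

```text
time_s: 49.47
tcp_pos: [0.6179, -0.1913, 0.177]
tool_rot: [0.002, 0.674, 0.739, -0.0]
force: [-0.1, -1.2, -0.4]
gripper_width: 0.0371
grasp_force: 0.0
```

Emit:
servo_tool --steps '[0.086,-0.178,-0.18,0,0,-0.011,0,0,0,0,0,0,0,0,0,0,0,0]'

```text
time_s: 49.72
tcp_pos: [0.6285, -0.2185, 0.1478]
tool_rot: [-0.0, 0.687, 0.727, -0.002]
force: [0.3, 0.3, 0.3]
gripper_width: 0.0374
grasp_force: 0.0
```

```bash
sed -i '/cv2.imwrite/d;/out.append/d' se.py; python3 se.py; python3 -c "from h import *;delta([.630,-.2165,.016],3.5,1)"
```

```text
top tub1 [([0.55, -0.474, 0.001], 0.96), ([0.201, -0.368, -0.003], 0.94), ([0.541, 0.222, 0.046], 0.93), ([0.489, 0.332, 0.051], 0.86), ([0.507, -0.619, -0.002], 0.78), ([0.647, -0.009, 0.05], 0.75)]
top straightedge [([0.628, -0.216, 0.017], 0.83)]
top board [([0.537, 0.218, 0.192], 0.72), ([0.627, -0.246, -0.0], 0.57), ([0.278, 0.296, -0.001], 0.37)]
top straightedge 474 (0.613993227481842, -0.15855640172958374) 0.07593467831611633 0.13177071511745453 3.3926947116851807
 top z [0.0164 0.0249 0.0667]
 rib 69 0.06569374169032711 (0.6175510883331299, -0.19004668295383453) 0.061125919222831726 0.051683031022548676 35.83203125
top board 791 (0.6250526309013367, -0.2469957023859024) 0.27931585907936096 0.140588641166687 89.54230499267578
side tub1 [([0.538, 0.22, 0.052], 0.98), ([0.594, 0.107, 0.048], 0.85), ([0.508, -0.622, -0.003], 0.82), ([0.55, -0.478, 0.003], 0.73), ([0.644, -0.008, 0.053], 0.71), ([0.487, 0.333, 0.053], 0.61), ([0.202, -0.37, 0.0], 0.47)]
side straightedge [([0.632, -0.215, 0.018], 0.71)]
side board [([0.629, -0.245, -0.0], 0.62)]
side straightedge 348 (0.6421723961830139, -0.2147817313671112) 0.07275684177875519 0.25924986600875854 5.931239604949951
 top z [0.0154 0.0253 0.0638]
 rib 67 0.05981319223444238 (0.6296144723892212, -0.20704326033592224) 0.018626689910888672 0.12089803814888 4.4972615242004395
side board 580 (0.6292679905891418, -0.24001790583133698) 0.29153475165367126 0.14863595366477966 89.92230224609375
deg 0.2846913103871939 per row [-5.000e-04  8.000e-04 -9.025e-01] [0.0011 0.001  0.0006]
```

Emit:
servo_tool --steps '[0,0,-0.1,0,0,0,0,0,-0.22,0,0,0,0,0,-0.25,0,0,0,0,0,-0.2,0,0,0,0,0,-0.12,0,0,0]'

```text
time_s: 50.73
tcp_pos: [0.6275, -0.2164, 0.0137]
tool_rot: [-0.0, 0.686, 0.728, -0.002]
force: [-0.5, -0.3, 0.0]
gripper_width: 0.0372
grasp_force: 0.0
```

Emit:
servo_tool --steps '[0,0,0,0,0,0,0,0,0,0,0,0,0,0,0,0,0,0,0,0,0,0,0,0,0,0,0,0,0,0]' --jaw -1 --grip_force 30

```text
time_s: 51.15
tcp_pos: [0.6324, -0.2171, 0.0199]
tool_rot: [0.004, 0.686, 0.728, 0.001]
force: [0.5, -0.4, 2.0]
gripper_width: 0.014
grasp_force: 30.0
```

Emit:
servo_tool --steps '[0,0,0,0,0,0,0,0,0,0,0,0,0,0,0,0,0,0]'

```text
time_s: 51.4
tcp_pos: [0.6324, -0.2171, 0.0199]
tool_rot: [0.004, 0.686, 0.728, 0.001]
force: [1.8, 0.4, 5.8]
gripper_width: 0.0137
grasp_force: 30.0
```

Emit:
servo_tool --steps '[0,0,0.03,0,0,0,0,0,0.07,0,0,0,0,0,0.1,0,0,0,0,0,0.1,0,0,0,0,0,0.05,0,0,0]'

```text
time_s: 51.82
tcp_pos: [0.6295, -0.2169, 0.0711]
tool_rot: [0.002, 0.686, 0.728, -0.001]
force: [0.6, -0.2, -5.0]
gripper_width: 0.0138
grasp_force: 30.0
```

Emit:
servo_tool --steps '[-0.05,-0.013,0,0,0,-0.0028,-0.1,-0.026,0,0,0,-0.0028,-0.14,-0.037,0,0,0,-0.0028,-0.14,-0.037,0,0,0,-0.0028,-0.14,-0.037,0,0,0,-0.0028]'

```text
time_s: 52.23
tcp_pos: [0.5413, -0.2393, 0.0687]
tool_rot: [0.0, 0.702, 0.712, -0.001]
force: [-0.3, -0.6, -4.4]
gripper_width: 0.0136
grasp_force: 30.0
```

Emit:
servo_tool --steps '[-0.1,-0.027,0,0,0,-0.0028,-0.07,-0.018,0,0,0,-0.0028,0,0,0,0,0,-0.0028,0,0,0,0,0,0,0,0,0,0,0,0]'

```text
time_s: 52.65
tcp_pos: [0.5204, -0.2453, 0.07]
tool_rot: [0.003, 0.711, 0.703, 0.001]
force: [1.0, 0.9, -3.7]
gripper_width: 0.0141
grasp_force: 30.0
```

```bash
python3 se.py|grep -v tub1; python3 -c "from h import *;print(bot.read_state()['tcp_pos'],bot.read_state()['tool_rot'])"
```

```text
top straightedge [([0.519, -0.242, 0.065], 0.83)]
top board [([0.629, -0.244, -0.001], 0.62), ([0.519, -0.245, 0.064], 0.18)]
top straightedge 440 (0.518362283706665, -0.17373786866664886) 0.10678762942552567 0.05115894600749016 89.44129180908203
 top z [0.0684 0.0747 0.1162]
 rib 44 0.11309888206410447 (0.5171198844909668, -0.20328912138938904) 0.011836701072752476 0.034008610993623734 1.605263590812683
top board 1635 (0.6258924007415771, -0.24452073872089386) 0.27538934350013733 0.14206470549106598 89.42219543457031
side straightedge [([0.519, -0.245, 0.067], 0.61)]
side board [([0.632, -0.246, -0.003], 0.86), ([0.487, 0.328, 0.193], 0.26)]
side straightedge 412 (0.5490199327468872, -0.2996637225151062) 0.1398387998342514 0.38210999965667725 20.218305587768555
 top z [-0.0013  0.074   0.1154]
 rib 61 0.11248029524142267 (0.5130835175514221, -0.23332911729812622) 0.0832071378827095 0.12445046752691269 38.62397766113281
side board 717 (0.6339843273162842, -0.23847027122974396) 0.13953444361686707 0.2939475178718567 4.883784770965576
[ 0.51903485 -0.24600571  0.0699906 ] [ 2.03747183e-03  7.11130425e-01  7.03057070e-01 -3.52248095e-04]
```

Emit:
servo_tool --steps '[0,0,-0.05,0,0,0,0,0,-0.12,0,0,0,0,0,-0.12,0,0,0,0,0,-0.08,0,0,0,0,0,-0.03,0,0,0]'

```text
time_s: 53.67
tcp_pos: [0.5173, -0.2455, 0.0076]
tool_rot: [0.0, 0.711, 0.703, -0.001]
force: [-0.4, -0.2, -4.0]
gripper_width: 0.0133
grasp_force: 30.0
```

Emit:
servo_tool --steps '[0,0,-0.01,0,0,0,0,0,0,0,0,0]'

```text
time_s: 53.83
tcp_pos: [0.5192, -0.246, 0.0084]
tool_rot: [0.002, 0.711, 0.703, -0.0]
force: [0.4, -0.3, -3.9]
gripper_width: 0.0136
grasp_force: 30.0
```

Emit:
servo_tool --steps '[0,0,-0.01,0,0,0,0,0,0,0,0,0]'

```text
time_s: 54.0
tcp_pos: [0.5197, -0.2463, 0.0077]
tool_rot: [0.003, 0.711, 0.703, -0.0]
force: [-0.6, 0.4, -3.8]
gripper_width: 0.0134
grasp_force: 30.0
```

Emit:
servo_tool --steps '[0,0,-0.01,0,0,0,0,0,0,0,0,0]'

```text
time_s: 54.17
tcp_pos: [0.5192, -0.2461, 0.0058]
tool_rot: [0.002, 0.711, 0.703, -0.0]
force: [0.4, -0.2, -5.0]
gripper_width: 0.0143
grasp_force: 30.0
```

Emit:
servo_tool --steps '[0,0,-0.01,0,0,0,0,0,-0.005,0,0,0,0,0,0,0,0,0]'

```text
time_s: 54.42
tcp_pos: [0.5189, -0.246, 0.0031]
tool_rot: [0.002, 0.711, 0.703, -0.0]
force: [-0.8, 0.1, -4.0]
gripper_width: 0.0138
grasp_force: 30.0
```

Emit:
servo_tool --steps '[0,0,-0.01,0,0,0,0,0,0,0,0,0]'

```text
time_s: 54.58
tcp_pos: [0.5193, -0.2461, 0.0018]
tool_rot: [0.002, 0.711, 0.703, -0.0]
force: [0.3, -0.3, -3.5]
gripper_width: 0.0142
grasp_force: 30.0
```

Emit:
servo_tool --steps '[0,0,-0.01,0,0,0,0,0,0,0,0,0]'

```text
time_s: 54.75
tcp_pos: [0.5193, -0.2461, 0.0017]
tool_rot: [0.002, 0.711, 0.703, -0.001]
force: [-3.1, 0.1, 6.0]
gripper_width: 0.0137
grasp_force: 30.0
```

Emit:
servo_tool --steps '[0,0,0.005,0,0,0,0.015,0,0,0,0,0,0.015,0,0,0,0,0,0.015,0,0,0,0,0,0,0,0,0,0,0]'

```text
time_s: 55.17
tcp_pos: [0.5193, -0.2461, 0.0019]
tool_rot: [-0.003, 0.711, 0.703, -0.005]
force: [-12.1, 1.8, 15.0]
gripper_width: 0.014
grasp_force: 30.0
```

Emit:
servo_tool --steps '[0.01,0,0,0,0,0,0,0,0,0,0,0]'

```text
time_s: 55.33
tcp_pos: [0.5193, -0.2461, 0.002]
tool_rot: [-0.004, 0.712, 0.703, -0.006]
force: [-12.9, 2.3, 18.6]
gripper_width: 0.014
grasp_force: 30.0
```

Emit:
servo_tool --steps '[0.01,0,0,0,0,0,0,0,0,0,0,0]'

```text
time_s: 55.5
tcp_pos: [0.5194, -0.2461, 0.0021]
tool_rot: [-0.005, 0.712, 0.702, -0.007]
force: [-15.6, 2.1, 20.3]
gripper_width: 0.0136
grasp_force: 30.0
```

```bash
python3 se.py|grep -v tub1
```

```text
top straightedge [([0.52, -0.245, -0.003], 0.71)]
top board [([0.626, -0.243, 0.002], 0.66)]
top straightedge 349 (0.30607354640960693, -0.5137600302696228) 0.1108006089925766 0.08739861100912094 64.27486419677734
 top z [-0.0014  0.0231  0.0306]
 rib 274 0.0245168819526395 (0.292485773563385, -0.5155462026596069) 0.08036957681179047 0.10765459388494492 0.46410271525382996
top board 1806 (0.6258833408355713, -0.24703654646873474) 0.279873251914978 0.14141221344470978 89.73921966552734
side straightedge [([0.521, -0.246, -0.001], 0.55), ([0.28, 0.297, 0.001], 0.32)]
side board [([0.629, -0.247, -0.003], 0.78)]
side straightedge 343 (0.492552787065506, -0.23782455921173096) 0.2515231668949127 0.10970389097929001 87.6369857788086
 top z [-0.0017  0.0069  0.0471]
 rib 31 0.04544929633053747 (0.5069143772125244, -0.22295428812503815) 0.08318757265806198 0.11133546382188797 41.627201080322266
side board 749 (0.6275044679641724, -0.22383449971675873) 0.2570914030075073 0.1477033793926239 88.58709716796875
```

Emit:
servo_tool --steps '[-0.03,0,0.008,0,0,0,0,0,0.008,0,0,0,0,0,0,0,0,0]'

```text
time_s: 56.35
tcp_pos: [0.525, -0.2461, 0.0033]
tool_rot: [0.003, 0.711, 0.703, 0.0]
force: [0.7, -0.1, -4.6]
gripper_width: 0.0138
grasp_force: 30.0
```

Emit:
servo_tool --steps '[0,0,0.004,0,0,0,0,0,0,0,0,0]'

```text
time_s: 56.52
tcp_pos: [0.525, -0.2459, 0.0036]
tool_rot: [0.002, 0.711, 0.703, 0.0]
force: [0.3, -0.1, -3.7]
gripper_width: 0.0138
grasp_force: 30.0
```

Emit:
servo_tool --steps '[0.01,0,0,0,0,0,0.01,0,0,0,0,0,0,0,0,0,0,0]'

```text
time_s: 56.77
tcp_pos: [0.5281, -0.2459, 0.0039]
tool_rot: [0.002, 0.711, 0.703, 0.0]
force: [-0.3, 0.2, -4.0]
gripper_width: 0.0139
grasp_force: 30.0
```

Emit:
servo_tool --steps '[0.008,0,0,0,0,0,0,0,0,0,0,0]'

```text
time_s: 56.93
tcp_pos: [0.5288, -0.2459, 0.0039]
tool_rot: [0.002, 0.711, 0.703, -0.0]
force: [1.2, -0.6, -3.4]
gripper_width: 0.0136
grasp_force: 30.0
```

Emit:
servo_tool --steps '[0.008,0,0,0,0,0,0,0,0,0,0,0]'

```text
time_s: 57.1
tcp_pos: [0.53, -0.246, 0.004]
tool_rot: [0.002, 0.711, 0.703, -0.0]
force: [-0.3, 0.2, -3.5]
gripper_width: 0.0141
grasp_force: 30.0
```

Emit:
servo_tool --steps '[0.008,0,0,0,0,0,0,0,0,0,0,0]'

```text
time_s: 57.27
tcp_pos: [0.5312, -0.246, 0.0041]
tool_rot: [0.002, 0.711, 0.703, -0.0]
force: [0.2, 0.2, -3.9]
gripper_width: 0.0138
grasp_force: 30.0
```

Emit:
servo_tool --steps '[0.006,0,-0.003,0,0,0,0,0,0,0,0,0]'

```text
time_s: 57.43
tcp_pos: [0.532, -0.246, 0.0035]
tool_rot: [0.002, 0.711, 0.703, -0.0]
force: [-0.3, -1.0, -4.4]
gripper_width: 0.0141
grasp_force: 30.0
```

Emit:
servo_tool --steps '[0.006,0,0,0,0,0,0,0,0,0,0,0]'

```text
time_s: 57.6
tcp_pos: [0.5329, -0.246, 0.0035]
tool_rot: [0.002, 0.711, 0.703, -0.0]
force: [0.0, 0.0, -4.3]
gripper_width: 0.0137
grasp_force: 30.0
```

Emit:
servo_tool --steps '[0.006,0,0,0,0,0,0,0,0,0,0,0]'

```text
time_s: 57.77
tcp_pos: [0.5334, -0.246, 0.0035]
tool_rot: [0.002, 0.711, 0.703, -0.001]
force: [0.0, 0.8, -3.6]
gripper_width: 0.0134
grasp_force: 30.0
```

Emit:
servo_tool --steps '[0.006,0,0,0,0,0,0,0,0,0,0,0]'

```text
time_s: 57.93
tcp_pos: [0.5334, -0.246, 0.0034]
tool_rot: [0.001, 0.711, 0.703, -0.001]
force: [-2.0, -0.5, -2.3]
gripper_width: 0.0137
grasp_force: 30.0
```

Emit:
servo_tool --steps '[0.006,0,0,0,0,0,0,0,0,0,0,0]'

```text
time_s: 58.1
tcp_pos: [0.5334, -0.246, 0.0032]
tool_rot: [0.0, 0.711, 0.703, -0.002]
force: [-4.5, -0.1, -0.6]
gripper_width: 0.0142
grasp_force: 30.0
```

Emit:
servo_tool --steps '[0,0,-0.006,0,0,0,0,0,-0.004,0,0,0,0,0,0,0,0,0]'

```text
time_s: 58.35
tcp_pos: [0.5334, -0.2461, 0.0018]
tool_rot: [0.001, 0.711, 0.703, -0.002]
force: [-6.4, -0.4, 0.4]
gripper_width: 0.0139
grasp_force: 30.0
```

Emit:
servo_tool --steps '[0,0,-0.006,0,0,0,0,0,0,0,0,0]'

```text
time_s: 58.52
tcp_pos: [0.5334, -0.2461, 0.0018]
tool_rot: [0.001, 0.711, 0.703, -0.002]
force: [-6.6, 0.4, 5.5]
gripper_width: 0.0137
grasp_force: 30.0
```

Emit:
servo_tool --steps '[0,0,0,0,0,0,0,0,0,0,0,0,0,0,0,0,0,0,0,0,0,0,0,0,0,0,0,0,0,0]' --jaw -0.2

```text
time_s: 58.93
tcp_pos: [0.5372, -0.2461, 0.0017]
tool_rot: [0.003, 0.711, 0.703, 0.001]
force: [-0.3, 0.8, 0.6]
gripper_width: 0.0366
grasp_force: 0.0
```

Emit:
servo_tool --steps '[0,0,0.05,0,0,0,0,0,0.12,0,0,0,0,0,0.25,0,0,0,0,0,0.25,0,0,0,0,0,0.25,0,0,0]'

```text
time_s: 59.35
tcp_pos: [0.5355, -0.2458, 0.1411]
tool_rot: [0.002, 0.711, 0.703, -0.0]
force: [0.6, -0.2, 0.5]
gripper_width: 0.0373
grasp_force: 0.0
```

Emit:
servo_tool --steps '[-0.05,-0.15,0.25,0,0,0,-0.05,-0.25,0.1,0,0,0,-0.05,-0.25,0,0,0,0,-0.05,-0.25,0,0,0,0,-0.05,-0.25,0,0,0,0]'

```text
time_s: 59.77
tcp_pos: [0.4983, -0.4191, 0.1911]
tool_rot: [0.004, 0.711, 0.703, -0.0]
force: [0.8, -0.9, -0.2]
gripper_width: 0.0371
grasp_force: 0.0
```

Emit:
servo_tool --steps '[-0.1,-0.25,0,0,0,0,-0.1,-0.25,0,0,0,0,-0.1,-0.2,0,0,0,0,0,0,0,0,0,0,0,0,0,0,0,0]'

```text
time_s: 60.18
tcp_pos: [0.4509, -0.5252, 0.1892]
tool_rot: [0.002, 0.713, 0.701, -0.001]
force: [1.1, -0.0, -1.1]
gripper_width: 0.0369
grasp_force: 0.0
```

```bash
python3 se.py; python3 - <<'E'
from h import *
a,_=eyes.get_image("top");b,_=eyes.get_image("side")
cv2.imwrite("pics/fin.png",np.vstack([cv2.resize(a[140:230,320:460],(700,450),interpolation=cv2.INTER_CUBIC)[:,:],cv2.resize(b[110:250,220:500],(700,350))])[:800])
i=cv2.imread("pics/fin.png");cv2.imwrite("pics/fin.png",cv2.resize(i,(525,600)))
E
```

```text
top tub1 [([0.544, 0.219, 0.051], 0.92), ([0.647, -0.012, 0.048], 0.9), ([0.486, 0.332, 0.048], 0.86), ([0.509, -0.618, -0.003], 0.72), ([0.546, -0.477, 0.005], 0.7), ([0.596, 0.106, 0.05], 0.57), ([0.2, -0.369, 0.001], 0.57)]
top straightedge []
top board [([0.533, -0.247, -0.003], 0.72), ([0.796, -0.146, -0.003], 0.66), ([0.628, -0.244, 0.003], 0.61)]
top straightedge 922 (0.5305842161178589, -0.24644368886947632) 0.24822397530078888 0.05232159048318863 89.5552749633789
 top z [-0.0019  0.0066  0.0478]
 rib 132 0.04455705139497748 (0.5299181938171387, -0.24571023881435394) 0.11618679016828537 0.015210018493235111 88.92733764648438
top board 2794 (0.6239172220230103, -0.2469446212053299) 0.27991852164268494 0.14527885615825653 89.78336334228516
side tub1 [([0.646, -0.012, 0.05], 0.9), ([0.201, -0.373, 0.001], 0.8), ([0.548, -0.479, 0.004], 0.78), ([0.593, 0.109, 0.048], 0.7), ([0.489, 0.334, 0.054], 0.66), ([0.541, 0.215, 0.05], 0.6), ([0.507, -0.62, -0.004], 0.56)]
side straightedge [([0.532, -0.244, -0.0], 0.63), ([0.645, -0.01, 0.05], 0.62)]
side board [([0.63, -0.245, -0.0], 0.61), ([0.49, 0.326, 0.191], 0.55)]
side straightedge 383 (0.5341053605079651, -0.2380339652299881) 0.25644445419311523 0.0576571524143219 88.3664779663086
 top z [-0.0021  0.0072  0.0464]
 rib 65 0.04212534915252727 (0.5331447124481201, -0.23698121309280396) 0.11873756349086761 0.018088575452566147 89.8849868774414
side board 900 (0.6299102306365967, -0.23919962346553802) 0.2888297438621521 0.14747536182403564 89.51852416992188
```

View pics/fin.png

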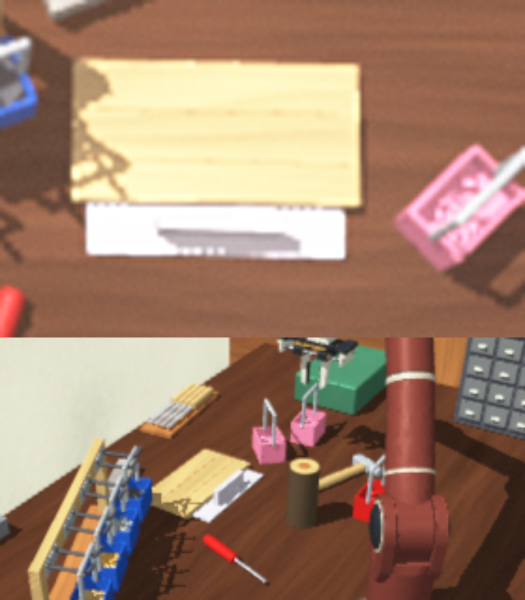

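The straightedge lies flat and flush along the board's robot-facing edge (px 85–345, 205), centred. All tubs hang and the bystanders are untouched in the picture.

```bash
python3 -c "from plant import bot;print(bot.close_job())"
```

```text
the job is handed in; nothing more can be done
None
```

The job is handed in: all four blue tubs hang level on the hooks, and the straightedge lies flush and centred along the board's near edge; but the first tub tipped about 27° in the grip and tipped further when I pressed it onto the prongs (88.7 N read at the wrist), so a spill or a breach of the 40 N contact limit is possible there.

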